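Re-rack marked housings in reverse order

ROBOT

A 7-joint arm with a two-finger parallel gripper is mounted at the origin on the work surface. World frame = base frame: x ahead of the robot, y to its left, z up, the work surface at z = 0. Lengths are in m, angles in rad, forces in N, time in s.
With the tool pointing down it reaches from about 0.425 to 1.025 m from the base axis. Payload 9.4 kg.
Tool frame: the origin (TCP) lies on the mounting face of the last link; the fingertips stand 186 mm ahead of it and the grasp point (between the pads) lies 167 mm ahead of it (bot.tcp_to_grasp is the distance from the TCP to the grasp point, in m); z points along the fingers, y is the direction in which the jaws open and shut (so a half turn about z gives the same grasp; the last joint's range is limited). The gripper opens to 93 mm and grips with 3 to 60 N. Pads are 15 mm wide; open, the fingers measure 128 mm over their backs; the gripper's body (75 mm by 188 mm) begins 65 mm behind the grasp point.
Start: joints at [-1.338, 0.599, -0.003, 1.599, 0.002, 0.943, -0.08], TCP at [0.221, 0.69, 0.405] pointing down, gripper open.
Joint ranges: [-2.57, 2.57], [-0.35, 1.97], [-1.29, 1.29], [0.11, 2.56], [-1.05, 4.19], [0.11, 1.86], [-2.63, 2.63]. Speed limits (rad/s): [2.22, 2.22, 3.01, 3.01, 3.14, 3.14, 3.14].

INTERFACE

Orientations are given as a unit quaternion [x, y, z, w].
In Python, from station import bot gives the robot as it stands. The module is installed in compiled form; this text tells all that it offers.
- The arm moves only by the tool arm_command, never from a script. Its argument "deltas" is a list of rows, each an object of numbers: "wx", "wy", "wz": the turn, a rotation vector about the tool's x, y, z in rad; "tx", "ty", "tz": the shift along the tool's x, y, z in m; "hand": the finger opening in m, from 0 to 0.093. A call has 1 to 20 rows; each row shifts and turns the commanded pose from where the row before left it, along the tool's axes as they then stand; what a row does not reach is not made up. A row lasts 1/12 s, in which the tool goes at most 41.7 mm and 7.16 degrees, less where a joint would pass 70% of its speed; a pose out of reach is approached as far as the arm can. A call is refused whole if a number of a shift passes 0.0417 or a number of a turn 0.125, either way. A call with a gripper value outside its range is refused whole. The fingers move at their own pace and stop on an object; the grip force is fixed at half the most. Time passes only in rows, so rows that do not move let the fingers close. It gives the time, the measured TCP pose, the force and the opening at its end, in the units of the state.
- bot.get_obs(): the state, without advancing time (a new reading comes with each control period).
- bot.capture(name): name is "side" or "top"; returns a dict with "frame" (480x640x3 uint8, red, green, blue), "fx", "fy", "cx", "cy" (pixels), "k1" (the pictures are not rectified: a ray, as slopes to the right and down, at radius r is drawn at 1 + k1 r^2 times it, then the intrinsics apply), "R" (3x3) and "t" (3): a world point X has camera coordinates R X + t. Camera axes: x right, y down, z forward; pixel columns grow to the right and rows downward; lengths in m; the calibration is good to about 2 mm. A picture is of the moment at which its call begins. There is no depth.
- bot.finish_job(): hands the job in, once; it reports no verdict.
The state is a dict: "clock": time; "qpos": joint angles; "joint_vel": joint speeds; "tau": joint torques, N m; "eef_pos": TCP position; "orientation": TCP orientation; "contact_force": force on the tool from outside, world axes, zero at the start; "ft_torque": the same for the moment, N m; "opening": finger opening in m.
Only numpy, scipy, OpenCV 4.12 (cv2) and the standard library are available. Lean on these libraries where they do the work, as an engineer would, in place of code of your own. Each camera call takes 0.05 s, during which the arm holds its last target.

TASK

Laser marking of this batch is finished: move all four capped black housings from the red tray to the green tray in reverse order, so that the one nearest the red tray's handle end ends up farthest from the green tray's handle end, and so on down the row. Keep them upright, and leave each one standing freely on the floor of its own pocket.

Things in the scene. Friction and masses are not known exactly. Their poses are not given: they have to be found in the camera images.
- red_tray: Red tray; a housing starts in each pocket. Fixed, 233 x 62 mm, walls 5 mm thick and 22 mm high (rim knobs to 27), floor 5 mm thick. Four open pockets, 53 x 52 mm, in a row along its x, centred at x = -85.5, -28.5, 28.5, 85.5 mm, y = 0. Origin: centre of underside, z up. A low steel handle (20 mm high, out to x = 144 mm) marks its +x end, the end away from the robot.
- green_tray: Green tray, empty at the start, left or right of the red one. Fixed, 233 x 62 mm, walls 5 mm thick and 22 mm high (rim knobs to 27), floor 5 mm thick. Four open pockets, 53 x 52 mm, in a row along its x, centred at x = -85.5, -28.5, 28.5, 85.5 mm, y = 0. Origin: centre of underside, z up. A low steel handle (20 mm high, out to x = 144 mm) marks its +x end, the end away from the robot.
- housing_white: Loose upright black sensor housing with a white cap, 80 to 160 g. Round body 34 mm in diameter up to 52 mm; cap 29 mm in diameter from 56 to 72 mm (its top). Origin: centre of underside (5 mm above the table in a pocket), z up. Fingers closing across the row (the tray's y) on the black body clear the walls and the neighbours, which stand 57 mm apart.
- housing_blue: Loose upright black sensor housing with a blue cap, 80 to 160 g. Round body 34 mm in diameter up to 52 mm; cap 29 mm in diameter from 56 to 72 mm (its top). Origin: centre of underside (5 mm above the table in a pocket), z up. Fingers closing across the row (the tray's y) on the black body clear the walls and the neighbours, which stand 57 mm apart.
- housing_yellow: Loose upright black sensor housing with a yellow cap, 80 to 160 g. Round body 34 mm in diameter up to 52 mm; cap 29 mm in diameter from 56 to 72 mm (its top). Origin: centre of underside (5 mm above the table in a pocket), z up. Fingers closing across the row (the tray's y) on the black body clear the walls and the neighbours, which stand 57 mm apart.
- housing_purple: Loose upright black sensor housing with a purple cap, 80 to 160 g. Round body 34 mm in diameter up to 52 mm; cap 29 mm in diameter from 56 to 72 mm (its top). Origin: centre of underside (5 mm above the table in a pocket), z up. Fingers closing across the row (the tray's y) on the black body clear the walls and the neighbours, which stand 57 mm apart.
- tag_white: Fixed white tag, 34 x 12 mm, 25 mm high, outside the red tray's long -y wall. It stays there and marks the pocket where the white-capped housing starts, whose centre is 37.5 mm from the tag along +y. Origin: centre of its underside; axes parallel to the red tray's.
- tag_blue: Fixed blue tag, 34 x 12 mm, 25 mm high, outside the red tray's long -y wall. It stays there and marks the pocket where the blue-capped housing starts, whose centre is 37.5 mm from the tag along +y. Origin: centre of its underside; axes parallel to the red tray's.
- tag_yellow: Fixed yellow tag, 34 x 12 mm, 25 mm high, outside the red tray's long -y wall. It stays there and marks the pocket where the yellow-capped housing starts, whose centre is 37.5 mm from the tag along +y. Origin: centre of its underside; axes parallel to the red tray's.
- tag_purple: Fixed purple tag, 34 x 12 mm, 25 mm high, outside the red tray's long -y wall. It stays there and marks the pocket where the purple-capped housing starts, whose centre is 37.5 mm from the tag along +y. Origin: centre of its underside; axes parallel to the red tray's.

How it is judged:
At the end, for the whole second after the job is handed in: Each housing is in the green pocket whose x in the green tray is minus the x of its starting pocket in the red tray (see its tag): within 13 mm of the pocket centre in x and y, underside within 5 mm of the floor, tilt under 0.12 rad, under 20 mm/s, fingers off (((x of tag_white in the frame of red_tray between -0.0955 and -0.0755 m and x of housing_white in the frame of green_tray between 0.0725 and 0.0985 m) or (x of tag_white in the frame of red_tray between -0.0385 and -0.0185 m and x of housing_white in the frame of green_tray between 0.0155 and 0.0415 m) or (x of tag_white in the frame of red_tray between 0.0185 and 0.0385 m and x of housing_white in the frame of green_tray between -0.0415 and -0.0155 m) or (x of tag_white in the frame of red_tray between 0.0755 and 0.0955 m and x of housing_white in the frame of green_tray between -0.0985 and -0.0725 m)) and y of housing_white in the frame of green_tray between -0.013 and 0.013 m and z of housing_white in the frame of green_tray between 0 and 0.01 m and angle between each of housing_white, housing_blue, housing_yellow, housing_purple's own z axis and vertical below 0.12 rad and linear speed of each of housing_white, housing_blue, housing_yellow, housing_purple below 0.02 m/s and contact force between each of housing_white, housing_blue, housing_yellow, housing_purple and the fingers below 0.1 N and ((x of tag_blue in the frame of red_tray between -0.0955 and -0.0755 m and x of housing_blue in the frame of green_tray between 0.0725 and 0.0985 m) or (x of tag_blue in the frame of red_tray between -0.0385 and -0.0185 m and x of housing_blue in the frame of green_tray between 0.0155 and 0.0415 m) or (x of tag_blue in the frame of red_tray between 0.0185 and 0.0385 m and x of housing_blue in the frame of green_tray between -0.0415 and -0.0155 m) or (x of tag_blue in the frame of red_tray between 0.0755 and 0.0955 m and x of housing_blue in the frame of green_tray between -0.0985 and -0.0725 m)) and y of housing_blue in the frame of green_tray between -0.013 and 0.013 m and z of housing_blue in the frame of green_tray between 0 and 0.01 m and ((x of tag_yellow in the frame of red_tray between -0.0955 and -0.0755 m and x of housing_yellow in the frame of green_tray between 0.0725 and 0.0985 m) or (x of tag_yellow in the frame of red_tray between -0.0385 and -0.0185 m and x of housing_yellow in the frame of green_tray between 0.0155 and 0.0415 m) or (x of tag_yellow in the frame of red_tray between 0.0185 and 0.0385 m and x of housing_yellow in the frame of green_tray between -0.0415 and -0.0155 m) or (x of tag_yellow in the frame of red_tray between 0.0755 and 0.0955 m and x of housing_yellow in the frame of green_tray between -0.0985 and -0.0725 m)) and y of housing_yellow in the frame of green_tray between -0.013 and 0.013 m and z of housing_yellow in the frame of green_tray between 0 and 0.01 m and ((x of tag_purple in the frame of red_tray between -0.0955 and -0.0755 m and x of housing_purple in the frame of green_tray between 0.0725 and 0.0985 m) or (x of tag_purple in the frame of red_tray between -0.0385 and -0.0185 m and x of housing_purple in the frame of green_tray between 0.0155 and 0.0415 m) or (x of tag_purple in the frame of red_tray between 0.0185 and 0.0385 m and x of housing_purple in the frame of green_tray between -0.0415 and -0.0155 m) or (x of tag_purple in the frame of red_tray between 0.0755 and 0.0955 m and x of housing_purple in the frame of green_tray between -0.0985 and -0.0725 m)) and y of housing_purple in the frame of green_tray between -0.013 and 0.013 m and z of housing_purple in the frame of green_tray between 0 and 0.01 m); the robot touches nothing.
It fails at once if a housing is tipped by more than 0.6 rad (about 35 degrees) (angle between any of housing_white, housing_blue, housing_yellow, housing_purple's own z axis and vertical above 0.6 rad).
It also fails if it takes over 125 s, if anything falls off the work surface, if the arm or the gripper's body presses on something with over 40 N, if the wrist force passes 120 N, or if a joint passes its speed limit or range.

## Working session

There is one attempt and no reset: what is moved stays moved. The work goes in short steps, Python scripts to look and compute and a tool call to move; the robot and the scene stay as the last step left them, time stands still between calls to the robot, and variables do not carry over. Pictures are saved under pics/ and viewed, and the job is handed in when it is done.

Besides the shell and the picture viewer there is one more tool, called as name(argument=value, ...), one argument or row to a line, values as JSON. arm_command: Moves the arm, as the interface text tells. Its arguments: {"type":"object","properties":{"deltas":{"type":"array","items":{"type":"object","properties":{"wx":{"type":"number"},"wy":{"type":"number"},"wz":{"type":"number"},"tx":{"type":"number"},"ty":{"type":"number"},"tz":{"type":"number"},"hand":{"type":"number"}}}}},"required":["deltas"]}

```bash
mkdir -p pics
python3 - <<'E'
from station import bot
import cv2,numpy as np
o=bot.get_obs()
for k,v in o.items(): print(k,np.round(v,4))
for n in("top","side"):
    c=bot.capture(n)
    cv2.imwrite(f"pics/{n}0.png",c["frame"][:,:,::-1])
    print(n,[c[k] for k in("fx","fy","cx","cy","k1")],c["R"],c["t"])
E
```

```text
clock 0.0
qpos [-1.3376  0.6001 -0.0025  1.6001  0.0018  0.9428 -0.0798]
joint_vel [-0.0014 -0.0018 -0.0037 -0.0005  0.0004 -0.0003 -0.0022]
tau [-1.70000e-03 -7.65067e+01  1.49700e+00 -2.52349e+01 -5.24000e-02
  1.68000e-02  2.00000e-04]
eef_pos [0.221  0.6903 0.4039]
orientation [ 1.543e-01  9.880e-01 -7.000e-04 -0.000e+00]
contact_force [-0.2133  0.8208 -0.2133]
ft_torque [ 0.0271 -0.0402 -0.0035]
opening 0.0931
top [546.0351684602682, 546.0351684602682, 328.0493012192363, 235.80021228706397, 0.037814940664137695] [[ 0.00570772 -0.9999581   0.00715719]
 [-0.99453297 -0.00642274 -0.10422533]
 [ 0.10426693 -0.00652317 -0.99452796]] [-0.05109397  0.56309573  0.83114728]
side [603.7684982920129, 603.7684982920129, 319.56571314387656, 230.6500887308191, -0.1982683352590428] [[ 0.73430671 -0.67860816 -0.01687089]
 [-0.47273105 -0.49337971 -0.73013821]
 [ 0.48715399  0.54412078 -0.68309118]] [-0.40897015  0.28095096  0.69376736]
```

View pics/top0.png

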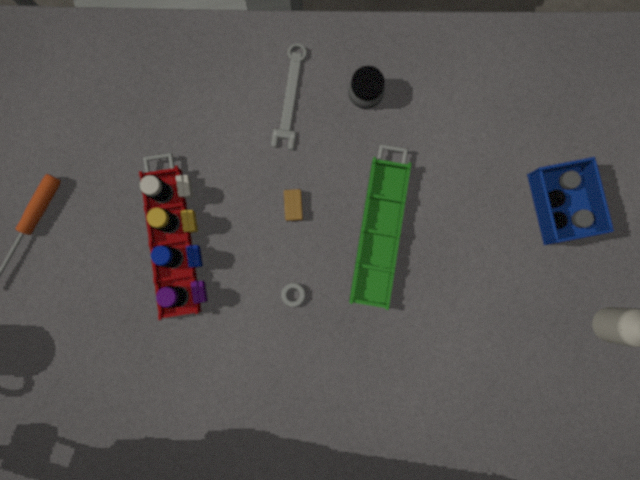

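View pics/side0.png

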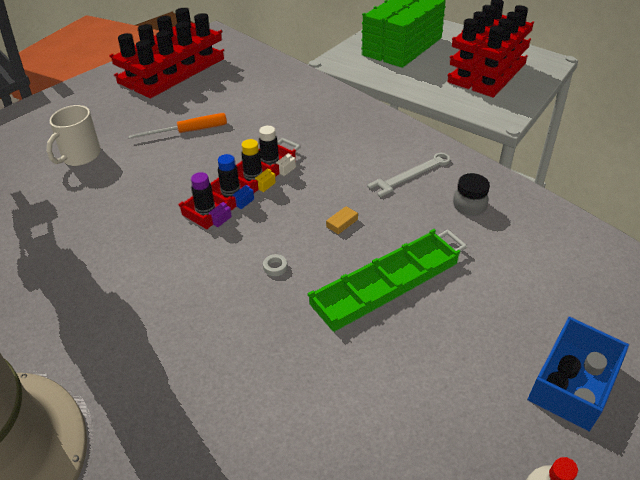

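The top view shows the red tray around (170,243), with white, yellow, blue and purple caps from the handle end down, and the green tray around (380,233). Both handles point up in the image (+x). Next I'll measure them.

```bash
cat > h.py <<'E'
from station import bot
import cv2,numpy as np
def und(c,p):
    d=(np.atleast_2d(p)-[c["cx"],c["cy"]])/c["fx"]
    u=d.copy()
    for _ in range(20): u=d/(1+c["k1"]*(u**2).sum(1,keepdims=True))
    return u
def ray(c,p):
    u=und(c,p); R=np.array(c["R"]); t=np.array(c["t"])
    d=np.c_[u,np.ones(len(u))]@R
    return -R.T@t,d
def onz(c,p,z):
    o,d=ray(c,p); return o+d*((z-o[2])/d[:,2:])
def proj(c,X):
    X=np.atleast_2d(X)@np.array(c["R"]).T+np.array(c["t"]); u=X[:,:2]/X[:,2:]
    u=u*(1+c["k1"]*(u**2).sum(1,keepdims=True)); return u*c["fx"]+[c["cx"],c["cy"]]
def tri(c1,p1,c2,p2):
    o1,d1=ray(c1,p1);o2,d2=ray(c2,p2);d1=d1[0]/np.linalg.norm(d1[0]);d2=d2[0]/np.linalg.norm(d2[0])
    s=np.linalg.lstsq(np.c_[d1,-d2],o2-o1,rcond=None)[0]
    a,b=o1+d1*s[0],o2+d2*s[1]; return (a+b)/2,np.linalg.norm(a-b)
HS={'red':((0,8),150),'green':((50,70),150),'yellow':((18,28),150),'blue':((105,125),150),'purple':((135,155),100)}
def mask(f,n):
    h=cv2.cvtColor(f,cv2.COLOR_RGB2HSV)
    if n=='white': return cv2.inRange(h,(0,0,120),(180,60,255))
    (a,b),s=HS[n]; return cv2.inRange(h,(a,s,35),(b,255,255))
def blobs(m,amin=30):
    n,l,st,ce=cv2.connectedComponentsWithStats(m)
    return [(st[i],ce[i],l==i) for i in range(1,n) if st[i,4]>=amin]
E
python3 - <<'E'
from h import *
for n in("top","side"):
    c=bot.capture(n);f=c["frame"]
    for k in ['yellow','blue','purple','white']:
        for s,ce,_ in blobs(mask(f,k)): print(n,k,s,np.round(ce,1))
    if n=="top":
        t=cv2.resize(f[140:330,120:220],None,fx=5,fy=5,interpolation=cv2.INTER_CUBIC); t=cv2.convertScaleAbs(t,alpha=1.8)
        g=cv2.resize(f[140:330,330:430],None,fx=5,fy=5,interpolation=cv2.INTER_CUBIC)
        im=np.hstack([t,g]); cv2.imwrite("pics/zoom.png",cv2.resize(im,(630,598))[:,:,::-1])
E
```

```text
top yellow [147 208  22  21 351] [157.4 217.7]
top yellow [181 210  16  22 276] [188.3 220.8]
top blue [ 528  158   85   86 4101] [569.7 200.6]
top blue [187 245  15  22 252] [193.9 255.7]
top blue [152 246  20  20 311] [161.5 255.2]
top purple [191 281  16  22 286] [198.6 291.4]
top purple [156 287  21  20 337] [166.2 296.5]
top white [281  62  16  67 314] [288.2  97.5]
top white [272 130   8  15  49] [274.5 135.8]
top white [286 133   8  14  43] [290.  138.3]
top white [176 175   6   7  32] [178.4 178.3]
top white [183 175   5   8  34] [185.  178.6]
top white [139 176  20  18 276] [148.6 184.5]
top white [282 284  21  22 134] [291.9 294. ]
top white [615 311  25  34 635] [629.1 327.6]
side yellow [242 139  17  17 237] [249.6 147. ]
side yellow [255 169  21  23 306] [265.4 179.7]
side yellow [326 207  32  27 507] [341.7 219.6]
side blue [218 154  18  18 244] [226.  162.4]
side blue [232 185  22  24 311] [243.5 196.4]
side blue [ 528  317  101  114 5387] [578.8 373.8]
side purple [191 172  18  19 269] [199.6 180.8]
side purple [209 202  22  25 339] [220.3 214. ]
side white [ 4  0  8 15 30] [7.3 6.5]
side white [     0      0    640    480 205828] [340.8 244.2]
side white [ 441    0   50   43 1035] [458.8  15.3]
side white [ 0 36  7 19 46] [ 2.3 45.7]
side white [276 154  20  22 261] [286.2 164.2]
side white [ 68 172  13  15 124] [ 73.3 180.5]
side white [ 31 223  17  16 173] [ 38.9 230.3]
side white [458 252  10  10  52] [461.3 257.2]
side white [619 413  21  50 278] [633.  439.9]
```

View pics/zoom.png

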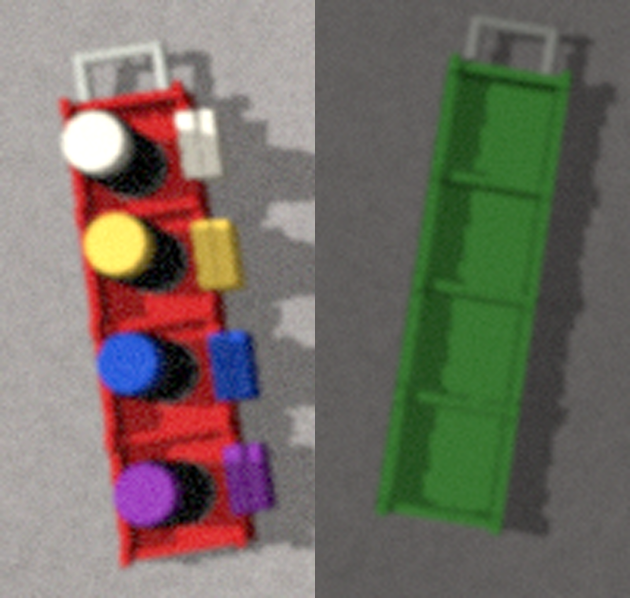

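```bash
cat > m.py <<'E'
from h import *
T=bot.capture("top");S=bot.capture("side")
print("cams",-np.array(T["R"]).T@T["t"],-np.array(S["R"]).T@S["t"])
def pick(c,k,x0,x1,y0,y1):
    f=c["frame"].copy(); 
    m=mask(f,k); mm=np.zeros_like(m); mm[y0:y1,x0:x1]=m[y0:y1,x0:x1]
    return mm
for k in['white','yellow','blue','purple']:
    # caps
    reg={'white':((135,170,200,204),(255,120,280,141))}
    r=[]
    if k=='white':
        mt=pick(T,k,135,165,170,202)
        f=S["frame"]; ms=cv2.inRange(f,(150,150,140),(255,255,255)); q=np.zeros_like(ms); q[120:142,256:279]=ms[120:142,256:279]; ms=q
    else:
        mt=pick(T,k,140,178,170,310); ms=pick(S,k,185,262,135,192)
    a=max(blobs(mt,30),key=lambda b:b[0][4]); b=max(blobs(ms,30),key=lambda b:b[0][4])
    X,e=tri(T,a[1],S,b[1])
    print(k,"cap: top ray z=.069",np.round(onz(T,a[1],.069)[0],4),"side",np.round(onz(S,b[1],.069)[0],4),"tri",np.round(X,4),round(e,4),a[0],b[0])
for k,(x0,x1) in {'red':(130,215),'green':(340,420)}.items():
    m=mask(T["frame"],k); q=np.zeros_like(m); q[150:330,x0:x1]=m[150:330,x0:x1]
    pts=cv2.findNonZero(q)
    h=cv2.convexHull(pts)[:,0].astype(float)
    W=onz(T,h,.022)[:,:2]
    rect=cv2.minAreaRect((W*1000).astype(np.float32)); print(k,rect); print(np.round(cv2.boxPoints(rect),1).tolist())
E
python3 m.py
```

```text
cams [ 0.47364772 -0.0420535   0.88565374] [ 0.09515223 -0.51640821  0.67213971]
white cap: top ray z=.069 [0.6354 0.2237 0.069 ] side [0.6377 0.2267 0.069 ] tri [0.6347 0.2226 0.0723] 0.0001 [139 176  20  18 276] [259 125  16  10 118]
yellow cap: top ray z=.069 [0.585  0.2087 0.069 ] side [0.5818 0.2041 0.069 ] tri [0.5858 0.2102 0.0639] 0.0003 [147 208  22  21 347] [242 139  17  17 237]
blue cap: top ray z=.069 [0.5286 0.2006 0.069 ] side [0.5257 0.1968 0.069 ] tri [0.5289 0.2019 0.0647] 0.0002 [152 246  20  20 317] [218 154  17  18 243]
purple cap: top ray z=.069 [0.4673 0.1911 0.069 ] side [0.4649 0.1867 0.069 ] tri [0.4675 0.1923 0.0644] 0.0005 [156 287  22  21 341] [191 172  18  18 270]
red ((554.160888671875, 202.58389282226562), (236.8436737060547, 65.27288055419922), 9.842988967895508)
[[431.8999938964844, 214.5], [443.1000061035156, 150.1999969482422], [676.4000244140625, 190.6999969482422], [665.2999877929688, 255.0]]
green ((571.514892578125, -130.52561950683594), (59.04603958129883, 232.1516876220703), 80.63592529296875)
[[452.20001220703125, -140.8000030517578], [681.2000122070312, -178.5], [690.7999877929688, -120.30000305175781], [461.79998779296875, -82.5]]
```

Run:
```python
from h import *
T=bot.capture("top");S=bot.capture("side")
tr={'red':(554.2,203.3,9.84),'green':(571.5,-130.5,-9.35)}
out=[]
for c,n in((T,'t'),(S,'s')):
    for k,(x,y,a) in tr.items():
        a=np.radians(a);R=np.array([[np.cos(a),-np.sin(a)],[np.sin(a),np.cos(a)]])
        def W(px,py,z): return np.r_[R@[px,py]+[x,y],z]/1000
        P=[W(u,v,22) for u,v in((-116.5,-31),(116.5,-31),(116.5,31),(-116.5,31),(-116.5,-31))]
        p=proj(c,P)
        f=c["frame"]; lo=p.min(0).astype(int)-25; hi=p.max(0).astype(int)+25
        s=4 if n=='t' else 3
        im=cv2.resize(f[lo[1]:hi[1],lo[0]:hi[0]],None,fx=s,fy=s,interpolation=cv2.INTER_CUBIC); im=cv2.convertScaleAbs(im,alpha=1.8)
        cv2.polylines(im,[np.round((p-lo+.5)*s).astype(int)],False,(255,255,0),1)
        for X in(-57,0,57):
            q=proj(c,[W(X,-26,22),W(X,26,22)]); cv2.polylines(im,[np.round((q-lo+.5)*s).astype(int)],False,(0,255,255),1)
        cv2.imwrite(f"pics/ov_{n}_{k}.png",im[:,:,::-1]); out.append(im)
A=[cv2.resize(i,(int(i.shape[1]*560/i.shape[0]),560)) for i in out[:2]]
cv2.imwrite("pics/ovt.png",np.hstack(A)[:,:,::-1]); 
A=[cv2.resize(i,(390,int(i.shape[0]*390/i.shape[1]))) for i in out[2:]]
h=max(i.shape[0] for i in A);A=[cv2.copyMakeBorder(i,0,h-i.shape[0],0,0,0) for i in A]
cv2.imwrite("pics/ovs.png",np.hstack(A)[:,:,::-1])
```

```text
(no output)
```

View pics/ovt.png

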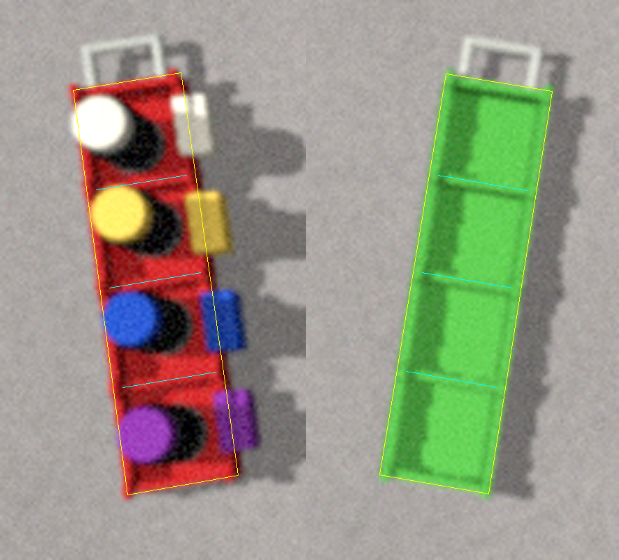

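View pics/ovs.png

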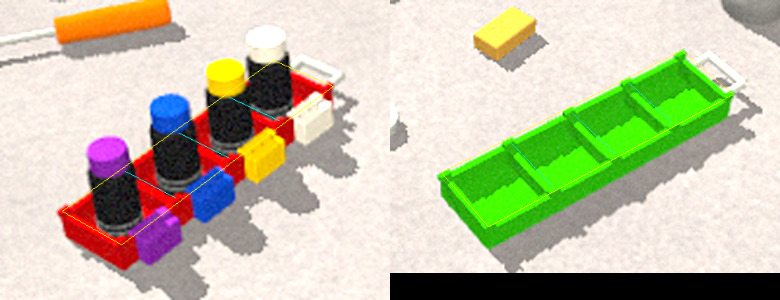

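Rim outlines drawn from my tray poses sit on the trays in both views, to within about 2 mm. Purple is nearest the robot, then blue, yellow and white. I'll align the tool to the red tray and move over the purple housing.

```bash
cat > go.py <<'E'
import sys
from h import *
from scipy.spatial.transform import Rotation as Ro
# go.py x y z yaw(deg, of tray)
def go(x,y,z,yaw):
    o=bot.get_obs(); R=Ro.from_quat(o["orientation"]); a=np.radians(yaw)
    G=Ro.from_matrix(np.c_[[-np.cos(a),-np.sin(a),0],[-np.sin(a),np.cos(a),0],[0,0,-1]])
    w=(R.inv()*G).as_rotvec(); d=np.array([x,y,z])-o["eef_pos"]
    print("clock",round(o["clock"],2),"pos",np.round(o["eef_pos"],4),"F",np.round(o["contact_force"],1),"open",round(o["opening"],4))
    print("turn w",np.round(w,4),"then shift (after turn)",np.round(G.inv().apply(d),4),"| shift in current axes",np.round(R.inv().apply(d),4))
if __name__=="__main__": go(*map(float,sys.argv[1:]))
E
python3 go.py .467 .191 .404 9.84
```

```text
clock 0.4 pos [0.221  0.6905 0.4046] F [0.  0.  0.5] open 0.0931
turn w [-3.000e-04  0.000e+00 -4.815e-01] then shift (after turn) [-0.157  -0.5341  0.0006] | shift in current axes [-0.3865 -0.4007  0.0007]
```

arm_command(
  deltas=[
    {"wz":-0.096},
    {"wz":-0.096},
    {"wz":-0.096},
    {"wz":-0.096},
    {"wz":-0.096},
    {"tx":-0.004,"ty":-0.014},
    {"tx":-0.008,"ty":-0.027},
    {"tx":-0.008,"ty":-0.027},
    {"tx":-0.008,"ty":-0.027},
    {"tx":-0.008,"ty":-0.027},
    {"tx":-0.008,"ty":-0.027},
    {"tx":-0.008,"ty":-0.027},
    {"tx":-0.008,"ty":-0.027},
    {"tx":-0.008,"ty":-0.027},
    {"tx":-0.008,"ty":-0.027},
    {"tx":-0.008,"ty":-0.027},
    {"tx":-0.008,"ty":-0.027},
    {"tx":-0.008,"ty":-0.027},
    {"tx":-0.008,"ty":-0.027},
    {"tx":-0.008,"ty":-0.027},
  ],
)

```text
invalid input at $.deltas[0]: expected keys wx, wy, wz, tx, ty, tz, hand
```

```bash
python3 go.py .467 .191 .300 9.84
```

```text
clock 0.4 pos [0.221  0.6905 0.4046] F [0.  0.  0.5] open 0.0931
turn w [-3.000e-04  0.000e+00 -4.815e-01] then shift (after turn) [-0.157  -0.5341  0.1046] | shift in current axes [-0.3865 -0.4007  0.1047]
```

arm_command(
  deltas=[
    {"tx":0,"ty":0,"tz":0,"wx":0,"wy":0,"wz":-0.096,"hand":0.093},
    {"tx":0,"ty":0,"tz":0,"wx":0,"wy":0,"wz":-0.096,"hand":0.093},
    {"tx":0,"ty":0,"tz":0,"wx":0,"wy":0,"wz":-0.096,"hand":0.093},
    {"tx":0,"ty":0,"tz":0,"wx":0,"wy":0,"wz":-0.096,"hand":0.093},
    {"tx":0,"ty":0,"tz":0,"wx":0,"wy":0,"wz":-0.096,"hand":0.093},
    {"tx":-0.004,"ty":-0.014,"tz":0,"wx":0,"wy":0,"wz":0,"hand":0.093},
    {"tx":-0.008,"ty":-0.027,"tz":0,"wx":0,"wy":0,"wz":0,"hand":0.093},
    {"tx":-0.008,"ty":-0.027,"tz":0,"wx":0,"wy":0,"wz":0,"hand":0.093},
    {"tx":-0.008,"ty":-0.027,"tz":0,"wx":0,"wy":0,"wz":0,"hand":0.093},
    {"tx":-0.008,"ty":-0.027,"tz":0,"wx":0,"wy":0,"wz":0,"hand":0.093},
    {"tx":-0.008,"ty":-0.027,"tz":0,"wx":0,"wy":0,"wz":0,"hand":0.093},
    {"tx":-0.008,"ty":-0.027,"tz":0,"wx":0,"wy":0,"wz":0,"hand":0.093},
    {"tx":-0.008,"ty":-0.027,"tz":0,"wx":0,"wy":0,"wz":0,"hand":0.093},
    {"tx":-0.008,"ty":-0.027,"tz":0,"wx":0,"wy":0,"wz":0,"hand":0.093},
    {"tx":-0.008,"ty":-0.027,"tz":0,"wx":0,"wy":0,"wz":0,"hand":0.093},
    {"tx":-0.008,"ty":-0.027,"tz":0,"wx":0,"wy":0,"wz":0,"hand":0.093},
    {"tx":-0.008,"ty":-0.027,"tz":0,"wx":0,"wy":0,"wz":0,"hand":0.093},
    {"tx":-0.008,"ty":-0.027,"tz":0,"wx":0,"wy":0,"wz":0,"hand":0.093},
    {"tx":-0.008,"ty":-0.027,"tz":0,"wx":0,"wy":0,"wz":0,"hand":0.093},
    {"tx":-0.008,"ty":-0.027,"tz":0,"wx":0,"wy":0,"wz":0,"hand":0.093},
  ],
)

```text
clock: 2.07
eef_pos: [0.4022, 0.3225, 0.405]
orientation: [-0.085, 0.996, 0.0, 0.0]
contact_force: [0.3, 0.3, -0.3]
opening: 0.0929
```

```bash
python3 go.py .467 .191 .300 9.84
```

```text
clock 2.07 pos [0.4022 0.3225 0.405 ] F [ 0.3  0.3 -0.3] open 0.0929
turn w [ 0.0002  0.0005 -0.0015] then shift (after turn) [-0.0414 -0.1406  0.105 ] | shift in current axes [-0.0415 -0.1406  0.105 ]
```

arm_command(
  deltas=[
    {"tx":-0.006,"ty":-0.02,"tz":0.015,"wx":0,"wy":0,"wz":0,"hand":0.093},
    {"tx":-0.006,"ty":-0.02,"tz":0.015,"wx":0,"wy":0,"wz":0,"hand":0.093},
    {"tx":-0.006,"ty":-0.02,"tz":0.015,"wx":0,"wy":0,"wz":0,"hand":0.093},
    {"tx":-0.006,"ty":-0.02,"tz":0.015,"wx":0,"wy":0,"wz":0,"hand":0.093},
    {"tx":-0.006,"ty":-0.02,"tz":0.015,"wx":0,"wy":0,"wz":0,"hand":0.093},
    {"tx":-0.006,"ty":-0.02,"tz":0.015,"wx":0,"wy":0,"wz":0,"hand":0.093},
    {"tx":-0.006,"ty":-0.02,"tz":0.015,"wx":0,"wy":0,"wz":0,"hand":0.093},
    {"tx":0,"ty":0,"tz":0,"wx":0,"wy":0,"wz":0,"hand":0.093},
  ],
)

```text
clock: 2.73
eef_pos: [0.4679, 0.1892, 0.2976]
orientation: [-0.083, 0.997, -0.001, -0.001]
contact_force: [-0.5, 0.1, -0.5]
opening: 0.0933
```

```bash
python3 go.py .467 .191 .217 9.84
python3 - <<'E'
from h import *
T=bot.capture("top");S=bot.capture("side")
t=cv2.resize(T["frame"][140:340,80:280],(400,400),interpolation=cv2.INTER_CUBIC)
s=cv2.resize(S["frame"][60:260,130:330],(400,400),interpolation=cv2.INTER_CUBIC)
cv2.imwrite("pics/a1.png",cv2.convertScaleAbs(np.hstack([t,s]),alpha=1.6)[:,:,::-1])
E
```

```text
clock 2.73 pos [0.4679 0.1892 0.2976] F [-0.5  0.1 -0.5] open 0.0933
turn w [-0.0027 -0.0026 -0.0061] then shift (after turn) [0.0006 0.002  0.0806] | shift in current axes [0.0004 0.0022 0.0806]
```

View pics/a1.png

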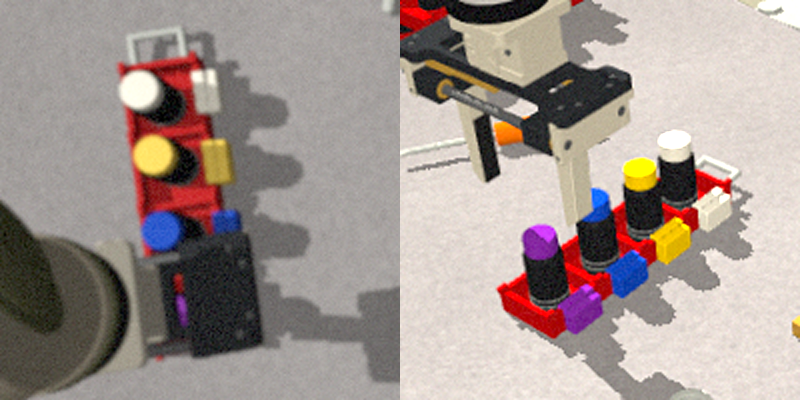

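The open fingers are above the purple housing, with its cap visible between them in the top view at about (180,308). I'll descend and close.

arm_command(
  deltas=[
    {"tx":0,"ty":0.002,"tz":0.016,"wx":0,"wy":0,"wz":0,"hand":0.093},
    {"tx":0,"ty":0,"tz":0.016,"wx":0,"wy":0,"wz":0,"hand":0.093},
    {"tx":0,"ty":0,"tz":0.016,"wx":0,"wy":0,"wz":0,"hand":0.093},
    {"tx":0,"ty":0,"tz":0.016,"wx":0,"wy":0,"wz":0,"hand":0.093},
    {"tx":0,"ty":0,"tz":0.016,"wx":0,"wy":0,"wz":0,"hand":0.093},
    {"tx":0,"ty":0,"tz":0,"wx":0,"wy":0,"wz":0,"hand":0.093},
  ],
)

```text
clock: 3.33
eef_pos: [0.4659, 0.1963, 0.2184]
orientation: [-0.086, 0.996, -0.0, -0.001]
contact_force: [0.3, 1.3, 0.1]
opening: 0.0928
```

```bash
python3 go.py .467 .191 .217 9.84
python3 - <<'E'
from h import *
T=bot.capture("top");S=bot.capture("side")
t=cv2.resize(T["frame"][140:340,80:280],(400,400),interpolation=cv2.INTER_CUBIC)
s=cv2.resize(S["frame"][100:250,150:300],(400,400),interpolation=cv2.INTER_CUBIC)
cv2.imwrite("pics/a2.png",cv2.convertScaleAbs(np.hstack([t,s]),alpha=1.6)[:,:,::-1])
E
```

```text
clock 3.33 pos [0.4659 0.1963 0.2184] F [0.3 1.3 0.1] open 0.0928
turn w [ 0.0001 -0.0017  0.0005] then shift (after turn) [-0.0002 -0.0054  0.0014] | shift in current axes [-0.0002 -0.0054  0.0014]
```

View pics/a2.png

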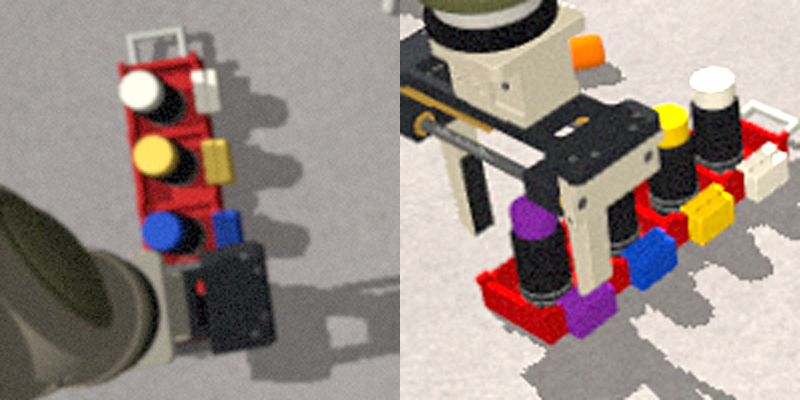

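arm_command(
  deltas=[
    {"tx":0,"ty":-0.004,"tz":0,"wx":0,"wy":0,"wz":0,"hand":0.093},
    {"tx":0,"ty":0,"tz":0,"wx":0,"wy":0,"wz":0,"hand":0.08},
    {"tx":0,"ty":0,"tz":0,"wx":0,"wy":0,"wz":0,"hand":0.06},
    {"tx":0,"ty":0,"tz":0,"wx":0,"wy":0,"wz":0,"hand":0.045},
    {"tx":0,"ty":0,"tz":0,"wx":0,"wy":0,"wz":0,"hand":0.03},
    {"tx":0,"ty":0,"tz":0,"wx":0,"wy":0,"wz":0,"hand":0.02},
    {"tx":0,"ty":0,"tz":0,"wx":0,"wy":0,"wz":0,"hand":0.02},
    {"tx":0,"ty":0,"tz":0,"wx":0,"wy":0,"wz":0,"hand":0.02},
    {"tx":0,"ty":0,"tz":0,"wx":0,"wy":0,"wz":0,"hand":0.02},
    {"tx":0,"ty":0,"tz":0,"wx":0,"wy":0,"wz":0,"hand":0.02},
  ],
)

```text
clock: 4.27
eef_pos: [0.4672, 0.191, 0.2197]
orientation: [-0.085, 0.996, -0.0, -0.0]
contact_force: [0.2, 0.4, -0.2]
opening: 0.0375
```

```bash
python3 go.py .467 .191 .217 9.84
python3 - <<'E'
from h import *
T=bot.capture("top");S=bot.capture("side")
t=cv2.resize(T["frame"][140:340,80:280],(400,400),interpolation=cv2.INTER_CUBIC)
s=cv2.resize(S["frame"][100:250,150:300],(400,400),interpolation=cv2.INTER_CUBIC)
cv2.imwrite("pics/a3.png",cv2.convertScaleAbs(np.hstack([t,s]),alpha=1.6)[:,:,::-1])
E
```

```text
clock 4.27 pos [0.4672 0.191  0.2197] F [ 0.2  0.4 -0.2] open 0.0375
turn w [-0.     -0.     -0.0015] then shift (after turn) [0.0002 0.0001 0.0027] | shift in current axes [0.0002 0.0001 0.0027]
```

View pics/a3.png

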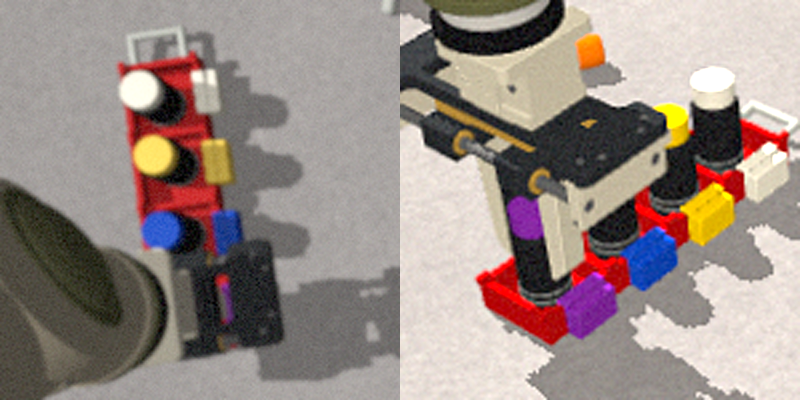

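arm_command(
  deltas=[
    {"tx":0,"ty":0,"tz":0,"wx":0,"wy":0,"wz":0,"hand":0.02},
    {"tx":0,"ty":0,"tz":0,"wx":0,"wy":0,"wz":0,"hand":0.02},
    {"tx":0,"ty":0,"tz":0,"wx":0,"wy":0,"wz":0,"hand":0.02},
    {"tx":0,"ty":0,"tz":0,"wx":0,"wy":0,"wz":0,"hand":0.02},
  ],
)

```text
clock: 4.7
eef_pos: [0.4672, 0.1909, 0.2197]
orientation: [-0.085, 0.996, -0.0, -0.0]
contact_force: [0.2, -0.3, -0.9]
opening: 0.0331
```

arm_command(
  deltas=[
    {"tx":0,"ty":0,"tz":-0.005,"wx":0,"wy":0,"wz":0,"hand":0.02},
    {"tx":0,"ty":0,"tz":-0.015,"wx":0,"wy":0,"wz":0,"hand":0.02},
    {"tx":0,"ty":0,"tz":-0.02,"wx":0,"wy":0,"wz":0,"hand":0.02},
    {"tx":0,"ty":0,"tz":-0.02,"wx":0,"wy":0,"wz":0,"hand":0.02},
    {"tx":0,"ty":0,"tz":-0.02,"wx":0,"wy":0,"wz":0,"hand":0.02},
    {"tx":0,"ty":0,"tz":-0.015,"wx":0,"wy":0,"wz":0,"hand":0.02},
    {"tx":0,"ty":0,"tz":-0.005,"wx":0,"wy":0,"wz":0,"hand":0.02},
    {"tx":0,"ty":0,"tz":0,"wx":0,"wy":0,"wz":0,"hand":0.02},
  ],
)

```text
clock: 5.37
eef_pos: [0.4674, 0.191, 0.321]
orientation: [-0.085, 0.996, 0.0, 0.001]
contact_force: [-0.4, -0.6, -0.8]
opening: 0.0333
```

```bash
python3 go.py .6559 -.1449 .32 -9.35
python3 - <<'E'
from h import *
T=bot.capture("top");S=bot.capture("side")
t=cv2.resize(T["frame"][140:340,80:280],(400,400),interpolation=cv2.INTER_CUBIC)
s=cv2.resize(S["frame"][50:250,130:330],(400,400),interpolation=cv2.INTER_CUBIC)
cv2.imwrite("pics/a4.png",cv2.convertScaleAbs(np.hstack([t,s]),alpha=1.6)[:,:,::-1])
E
```

```text
clock 5.37 pos [0.4674 0.191  0.321 ] F [-0.4 -0.6 -0.8] open 0.0333
turn w [0.0011 0.0024 0.3332] then shift (after turn) [-0.2406 -0.3008  0.001 ] | shift in current axes [-0.129  -0.3629  0.0011]
```

View pics/a4.png

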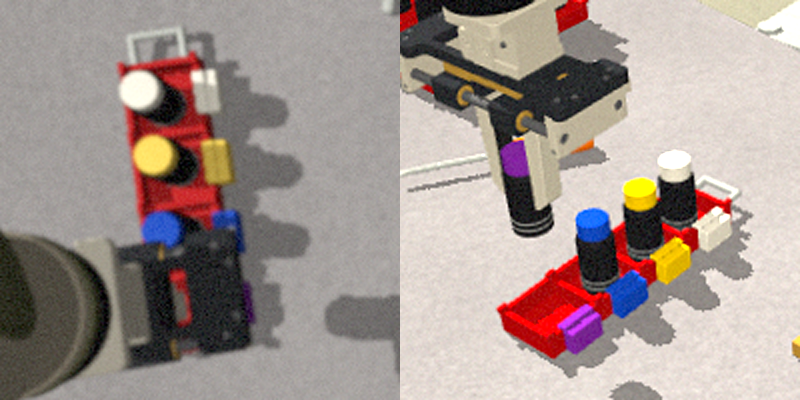

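Run:
```python
from h import *
S=bot.capture("side")
print(onz(S,[195.75,163],.106), proj(S,[.4674,.191,.106]))
s=cv2.resize(S["frame"][100:180,160:260],(800,640)[:2] if 0 else (750,600),interpolation=cv2.INTER_CUBIC)
s=cv2.convertScaleAbs(s,alpha=1.8)
k=7.5
th=np.linspace(0,2*np.pi,60)
for z in(.106,.158):
    P=np.c_[.4674+.017*np.cos(th),.191+.017*np.sin(th),0*th+z]
    cv2.polylines(s,[np.round((proj(S,P)-[160,100]+.5)*k).astype(int)],True,(0,255,255),1)
cv2.imwrite("pics/a5.png",s[:,:,::-1])
```

```text
[[0.46359808 0.18619925 0.106     ]] [[196.05499224 160.71641838]]
```

View pics/a5.png

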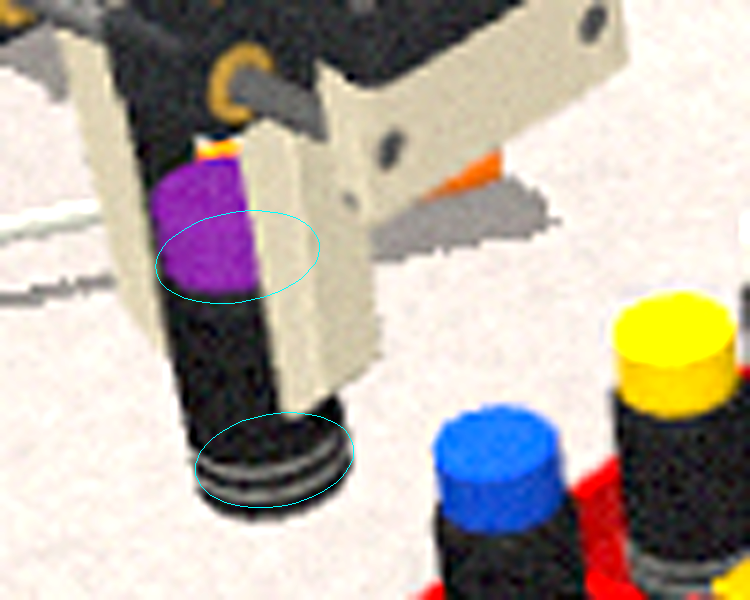

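Purple is held upright (opening 33 mm) and its base projects within about 1 px across of the TCP axis. I'll turn to the green tray's yaw and carry it over.

arm_command(
  deltas=[
    {"tx":0,"ty":0,"tz":0,"wx":0,"wy":0,"wz":0.083,"hand":0.02},
    {"tx":0,"ty":0,"tz":0,"wx":0,"wy":0,"wz":0.083,"hand":0.02},
    {"tx":0,"ty":0,"tz":0,"wx":0,"wy":0,"wz":0.083,"hand":0.02},
    {"tx":0,"ty":0,"tz":0,"wx":0,"wy":0,"wz":0.084,"hand":0.02},
    {"tx":-0.008,"ty":-0.01,"tz":0,"wx":0,"wy":0,"wz":0,"hand":0.02},
    {"tx":-0.016,"ty":-0.02,"tz":0,"wx":0,"wy":0,"wz":0,"hand":0.02},
    {"tx":-0.016,"ty":-0.02,"tz":0,"wx":0,"wy":0,"wz":0,"hand":0.02},
    {"tx":-0.016,"ty":-0.02,"tz":0,"wx":0,"wy":0,"wz":0,"hand":0.02},
    {"tx":-0.016,"ty":-0.02,"tz":0,"wx":0,"wy":0,"wz":0,"hand":0.02},
    {"tx":-0.016,"ty":-0.02,"tz":0,"wx":0,"wy":0,"wz":0,"hand":0.02},
    {"tx":-0.016,"ty":-0.02,"tz":0,"wx":0,"wy":0,"wz":0,"hand":0.02},
    {"tx":-0.016,"ty":-0.02,"tz":0,"wx":0,"wy":0,"wz":0,"hand":0.02},
    {"tx":-0.016,"ty":-0.02,"tz":0,"wx":0,"wy":0,"wz":0,"hand":0.02},
    {"tx":-0.016,"ty":-0.02,"tz":0,"wx":0,"wy":0,"wz":0,"hand":0.02},
    {"tx":-0.016,"ty":-0.02,"tz":0,"wx":0,"wy":0,"wz":0,"hand":0.02},
    {"tx":-0.016,"ty":-0.02,"tz":0,"wx":0,"wy":0,"wz":0,"hand":0.02},
    {"tx":-0.016,"ty":-0.02,"tz":0,"wx":0,"wy":0,"wz":0,"hand":0.02},
    {"tx":-0.016,"ty":-0.02,"tz":0,"wx":0,"wy":0,"wz":0,"hand":0.02},
    {"tx":-0.016,"ty":-0.02,"tz":0,"wx":0,"wy":0,"wz":0,"hand":0.02},
    {"tx":-0.008,"ty":-0.01,"tz":0,"wx":0,"wy":0,"wz":0,"hand":0.02},
  ],
)

```text
clock: 7.18
eef_pos: [0.6561, -0.1472, 0.318]
orientation: [0.083, 0.997, -0.001, -0.001]
contact_force: [0.5, -0.4, -0.9]
opening: 0.0331
```

arm_command(
  deltas=[
    {"tx":0,"ty":0,"tz":0,"wx":0,"wy":0,"wz":0,"hand":0.02},
    {"tx":0,"ty":0,"tz":0,"wx":0,"wy":0,"wz":0,"hand":0.02},
    {"tx":0,"ty":0,"tz":0,"wx":0,"wy":0,"wz":0,"hand":0.02},
  ],
)

```text
clock: 7.43
eef_pos: [0.6549, -0.1424, 0.319]
orientation: [0.081, 0.997, 0.0, -0.001]
contact_force: [-0.1, 0.2, -1.6]
opening: 0.0331
```

```bash
python3 go.py .6559 -.1449 .222 -9.35
python3 - <<'E'
from h import *
T=bot.capture("top");S=bot.capture("side")
t=cv2.resize(T["frame"][100:340,280:520],(400,400),interpolation=cv2.INTER_CUBIC)
s=cv2.resize(S["frame"][130:330,290:490],(400,400),interpolation=cv2.INTER_CUBIC)
cv2.imwrite("pics/b1.png",cv2.convertScaleAbs(np.hstack([t,s]),alpha=1.6)[:,:,::-1])
E
```

```text
clock 7.43 pos [ 0.6549 -0.1424  0.319 ] F [-0.1  0.2 -1.6] open 0.0331
turn w [ 0.0009 -0.0018  0.0017] then shift (after turn) [-0.0014 -0.0023  0.097 ] | shift in current axes [-0.0016 -0.0024  0.097 ]
```

View pics/b1.png

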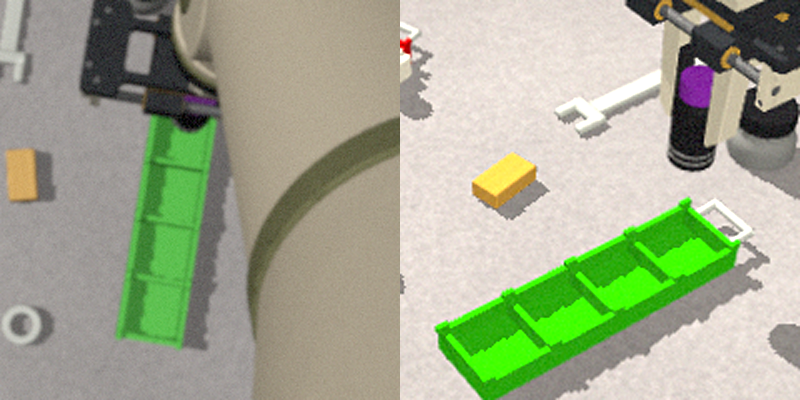

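Run:
```python
from h import *
T=bot.capture("top");S=bot.capture("side")
print("pot base near",onz(T,[366,108],0),"left/right",onz(T,[349,95],0.02),onz(T,[385,95],0.02))
print(tri(T,[367.5,80],S,[473.5,182]))
print("hous base",proj(S,[.655,-.1424,.102]), "pocket floor ctr",proj(S,[.6559,-.1449,.005]))
```

```text
pot base near [[ 0.78136234 -0.10997552  0.        ]] left/right [[ 0.79602032 -0.08065485  0.02      ]] [[ 0.79642951 -0.13950901  0.02      ]]
(array([ 0.81079451, -0.10838956,  0.04519426]), np.float64(0.0014778815106826688))
hous base [[435.08626212 207.87682819]] pocket floor ctr [[429.61959394 255.58767789]]
```

arm_command(
  deltas=[
    {"tx":-0.001,"ty":-0.002,"tz":0.01,"wx":0,"wy":0,"wz":0,"hand":0.02},
    {"tx":0,"ty":0,"tz":0.02,"wx":0,"wy":0,"wz":0,"hand":0.02},
    {"tx":0,"ty":0,"tz":0.02,"wx":0,"wy":0,"wz":0,"hand":0.02},
    {"tx":0,"ty":0,"tz":0.015,"wx":0,"wy":0,"wz":0,"hand":0.02},
    {"tx":0,"ty":0,"tz":0.01,"wx":0,"wy":0,"wz":0,"hand":0.02},
    {"tx":0,"ty":0,"tz":0.01,"wx":0,"wy":0,"wz":0,"hand":0.02},
    {"tx":0,"ty":0,"tz":0.006,"wx":0,"wy":0,"wz":0,"hand":0.02},
    {"tx":0,"ty":0,"tz":0.004,"wx":0,"wy":0,"wz":0,"hand":0.02},
    {"tx":0,"ty":0,"tz":0,"wx":0,"wy":0,"wz":0,"hand":0.02},
    {"tx":0,"ty":0,"tz":0,"wx":0,"wy":0,"wz":0,"hand":0.02},
  ],
)

```text
clock: 8.47
eef_pos: [0.6563, -0.1461, 0.2251]
orientation: [0.081, 0.997, -0.0, 0.0]
contact_force: [-0.2, -0.1, -0.4]
opening: 0.0333
```

```bash
python3 go.py .6559 -.1449 .22 -9.35
python3 - <<'E'
from h import *
S=bot.capture("side")
s=cv2.resize(S["frame"][150:310,350:510],(600,600),interpolation=cv2.INTER_CUBIC)
cv2.imwrite("pics/b2.png",cv2.convertScaleAbs(s,alpha=1.6)[:,:,::-1])
E
```

```text
clock 8.47 pos [ 0.6563 -0.1461  0.2251] F [-0.2 -0.1 -0.4] open 0.0333
turn w [-0.      0.0006  0.0004] then shift (after turn) [0.0006 0.0011 0.0051] | shift in current axes [0.0006 0.0011 0.0051]
```

View pics/b2.png

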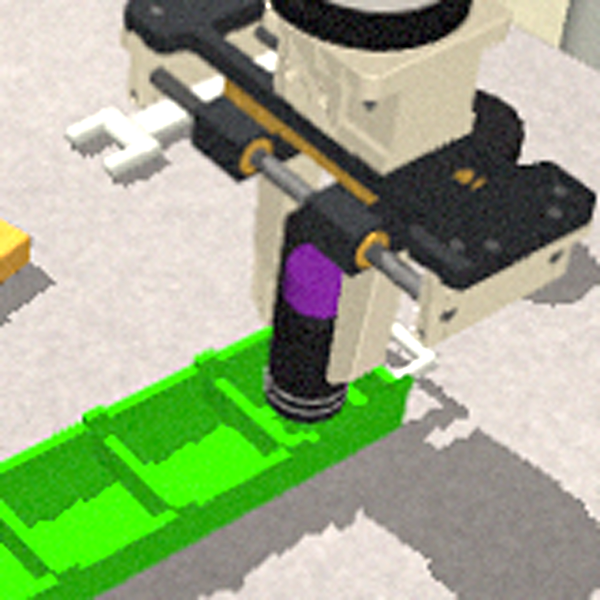

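Run:
```python
from h import *
S=bot.capture("side")
f=cv2.imread("pics/side0.png")[:,:,::-1]
def ov(f,o):
    k=7.5;s=cv2.convertScaleAbs(cv2.resize(f[o[1]:o[1]+70,o[0]:o[0]+52],None,fx=k,fy=k,interpolation=cv2.INTER_CUBIC),alpha=1.6)
    a=np.radians(-9.35);R=np.array([[np.cos(a),-np.sin(a)],[np.sin(a),np.cos(a)]])
    W=lambda px,py,z:np.r_[R@[px,py]+[571.5,-130.5],z]/1000
    for z,c in((5,(255,0,0)),(22,(255,255,0))):
        P=[W(85.5+u,v,z) for u,v in((-26.5,-26),(26.5,-26),(26.5,26),(-26.5,26))]
        cv2.polylines(s,[np.round((proj(S,P)-o+.5)*k).astype(int)],True,c,1)
    th=np.linspace(0,6.28,40)
    P=np.c_[.6563+.017*np.cos(th),-.1461+.017*np.sin(th),0*th+.0104]
    cv2.polylines(s,[np.round((proj(S,P)-o+.5)*k).astype(int)],True,(0,255,255),1)
    return s
o=np.array([405,220])
cv2.imwrite("pics/b3.png",np.hstack([ov(f,o),ov(S["frame"],o)])[:,:,::-1])
```

```text
(no output)
```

View pics/b3.png

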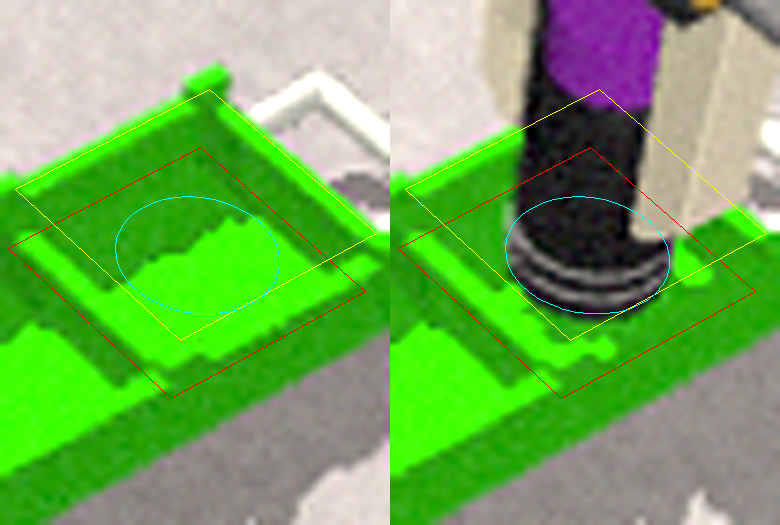

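arm_command(
  deltas=[
    {"tx":0,"ty":0.001,"tz":0.002,"wx":0,"wy":0,"wz":0,"hand":0.02},
    {"tx":0,"ty":0,"tz":0.002,"wx":0,"wy":0,"wz":0,"hand":0.02},
    {"tx":0,"ty":0,"tz":0,"wx":0,"wy":0,"wz":0,"hand":0.02},
    {"tx":0,"ty":0,"tz":0,"wx":0,"wy":0,"wz":0,"hand":0.02},
  ],
)

```text
clock: 8.9
eef_pos: [0.6562, -0.1451, 0.2207]
orientation: [0.081, 0.997, -0.0, -0.0]
contact_force: [-0.1, -0.3, -2.3]
opening: 0.0334
```

```bash
python3 go.py .6559 -.1449 .22 -9.35
```

```text
clock 8.9 pos [ 0.6562 -0.1451  0.2207] F [-0.1 -0.3 -2.3] open 0.0334
turn w [-0.     -0.      0.0005] then shift (after turn) [0.0003 0.0001 0.0007] | shift in current axes [0.0003 0.0001 0.0007]
```

arm_command(
  deltas=[
    {"tx":0,"ty":0,"tz":0,"wx":0,"wy":0,"wz":0,"hand":0.05},
    {"tx":0,"ty":0,"tz":0,"wx":0,"wy":0,"wz":0,"hand":0.07},
    {"tx":0,"ty":0,"tz":0,"wx":0,"wy":0,"wz":0,"hand":0.09},
    {"tx":0,"ty":0,"tz":0,"wx":0,"wy":0,"wz":0,"hand":0.09},
    {"tx":0,"ty":0,"tz":0,"wx":0,"wy":0,"wz":0,"hand":0.09},
    {"tx":0,"ty":0,"tz":0,"wx":0,"wy":0,"wz":0,"hand":0.09},
    {"tx":0,"ty":0,"tz":0,"wx":0,"wy":0,"wz":0,"hand":0.09},
    {"tx":0,"ty":0,"tz":-0.01,"wx":0,"wy":0,"wz":0,"hand":0.09},
    {"tx":0,"ty":0,"tz":-0.02,"wx":0,"wy":0,"wz":0,"hand":0.09},
    {"tx":0,"ty":0,"tz":-0.025,"wx":0,"wy":0,"wz":0,"hand":0.09},
    {"tx":0,"ty":0,"tz":-0.025,"wx":0,"wy":0,"wz":0,"hand":0.09},
    {"tx":0,"ty":0,"tz":-0.01,"wx":0,"wy":0,"wz":0,"hand":0.09},
    {"tx":0,"ty":0,"tz":0,"wx":0,"wy":0,"wz":0,"hand":0.09},
  ],
)

```text
clock: 9.98
eef_pos: [0.6569, -0.1453, 0.3141]
orientation: [0.081, 0.997, -0.0, 0.003]
contact_force: [0.5, 0.1, -0.6]
opening: 0.0903
```

```bash
python3 go.py .5285 .2006 .31 9.84;  python3 - <<'E'
from h import *
S=bot.capture("side")
s=cv2.resize(S["frame"][150:310,350:510],(600,600),interpolation=cv2.INTER_CUBIC)
cv2.imwrite("pics/b4.png",cv2.convertScaleAbs(s,alpha=1.6)[:,:,::-1])
E
```

```text
clock 9.98 pos [ 0.6569 -0.1453  0.3141] F [ 0.5  0.1 -0.6] open 0.0903
turn w [-0.0008  0.005  -0.3348] then shift (after turn) [0.0674 0.3628 0.0041] | shift in current axes [0.1829 0.3205 0.0032]
```

View pics/b4.png

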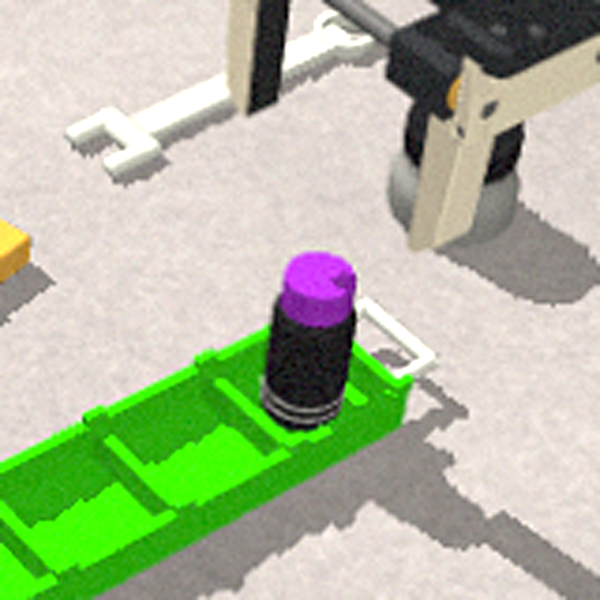

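Purple stands upright in the far green pocket. Next is blue.

arm_command(
  deltas=[
    {"tx":0,"ty":0,"tz":0,"wx":0,"wy":0,"wz":-0.084,"hand":0.09},
    {"tx":0,"ty":0,"tz":0,"wx":0,"wy":0,"wz":-0.084,"hand":0.09},
    {"tx":0,"ty":0,"tz":0,"wx":0,"wy":0,"wz":-0.084,"hand":0.09},
    {"tx":0,"ty":0,"tz":0,"wx":0,"wy":0,"wz":-0.083,"hand":0.09},
    {"tx":0.002,"ty":0.012,"tz":0,"wx":0,"wy":0,"wz":0,"hand":0.09},
    {"tx":0.0045,"ty":0.0242,"tz":0,"wx":0,"wy":0,"wz":0,"hand":0.09},
    {"tx":0.0045,"ty":0.0242,"tz":0,"wx":0,"wy":0,"wz":0,"hand":0.09},
    {"tx":0.0045,"ty":0.0242,"tz":0,"wx":0,"wy":0,"wz":0,"hand":0.09},
    {"tx":0.0045,"ty":0.0242,"tz":0,"wx":0,"wy":0,"wz":0,"hand":0.09},
    {"tx":0.0045,"ty":0.0242,"tz":0,"wx":0,"wy":0,"wz":0,"hand":0.09},
    {"tx":0.0045,"ty":0.0242,"tz":0,"wx":0,"wy":0,"wz":0,"hand":0.09},
    {"tx":0.0045,"ty":0.0242,"tz":0,"wx":0,"wy":0,"wz":0,"hand":0.09},
    {"tx":0.0045,"ty":0.0242,"tz":0,"wx":0,"wy":0,"wz":0,"hand":0.09},
    {"tx":0.0045,"ty":0.0242,"tz":0,"wx":0,"wy":0,"wz":0,"hand":0.09},
    {"tx":0.0045,"ty":0.0242,"tz":0,"wx":0,"wy":0,"wz":0,"hand":0.09},
    {"tx":0.0045,"ty":0.0242,"tz":0,"wx":0,"wy":0,"wz":0,"hand":0.09},
    {"tx":0.0045,"ty":0.0242,"tz":0,"wx":0,"wy":0,"wz":0,"hand":0.09},
    {"tx":0.0045,"ty":0.0242,"tz":0,"wx":0,"wy":0,"wz":0,"hand":0.09},
    {"tx":0.0045,"ty":0.0242,"tz":0,"wx":0,"wy":0,"wz":0,"hand":0.09},
    {"tx":0.002,"ty":0.012,"tz":0,"wx":0,"wy":0,"wz":0,"hand":0.09},
  ],
)

```text
clock: 11.7
eef_pos: [0.5259, 0.2043, 0.3099]
orientation: [-0.087, 0.996, 0.001, -0.001]
contact_force: [-0.2, -0.7, 0.7]
opening: 0.0903
```

arm_command(
  deltas=[
    {"tx":0,"ty":0,"tz":0,"wx":0,"wy":0,"wz":0,"hand":0.09},
    {"tx":0,"ty":0,"tz":0,"wx":0,"wy":0,"wz":0,"hand":0.09},
    {"tx":0,"ty":0,"tz":0,"wx":0,"wy":0,"wz":0,"hand":0.09},
  ],
)

```text
clock: 11.95
eef_pos: [0.5283, 0.1996, 0.3104]
orientation: [-0.085, 0.996, -0.001, -0.0]
contact_force: [-0.2, -0.4, -0.5]
opening: 0.0899
```

```bash
python3 go.py .5285 .2006 .218 9.84
```

```text
clock 11.95 pos [0.5283 0.1996 0.3104] F [-0.2 -0.4 -0.5] open 0.0899
turn w [-0.001  -0.0006 -0.0014] then shift (after turn) [-0.0004  0.0009  0.0924] | shift in current axes [-0.0004  0.001   0.0924]
```

Aligned. Descend 92 mm, then close.

arm_command(
  deltas=[
    {"tx":0,"ty":0.001,"tz":0.01,"wx":0,"wy":0,"wz":0,"hand":0.09},
    {"tx":0,"ty":0,"tz":0.018,"wx":0,"wy":0,"wz":0,"hand":0.09},
    {"tx":0,"ty":0,"tz":0.018,"wx":0,"wy":0,"wz":0,"hand":0.09},
    {"tx":0,"ty":0,"tz":0.018,"wx":0,"wy":0,"wz":0,"hand":0.09},
    {"tx":0,"ty":0,"tz":0.018,"wx":0,"wy":0,"wz":0,"hand":0.09},
    {"tx":0,"ty":0,"tz":0.01,"wx":0,"wy":0,"wz":0,"hand":0.09},
    {"tx":0,"ty":0,"tz":0,"wx":0,"wy":0,"wz":0,"hand":0.09},
    {"tx":0,"ty":0,"tz":0,"wx":0,"wy":0,"wz":0,"hand":0.09},
  ],
)

```text
clock: 12.62
eef_pos: [0.528, 0.2011, 0.2182]
orientation: [-0.085, 0.996, -0.0, -0.001]
contact_force: [-0.0, -0.7, -0.4]
opening: 0.0903
```

```bash
python3 go.py .5285 .2006 .218 9.84;  python3 - <<'E'
from h import *
S=bot.capture("side")
s=cv2.resize(S["frame"][90:240,160:310],(600,600),interpolation=cv2.INTER_CUBIC)
cv2.imwrite("pics/c1.png",cv2.convertScaleAbs(s,alpha=1.6)[:,:,::-1])
E
```

```text
clock 12.62 pos [0.528  0.2011 0.2182] F [-0.  -0.7 -0.4] open 0.0903
turn w [-0.0006 -0.0013 -0.0007] then shift (after turn) [-0.0004 -0.0006  0.0002] | shift in current axes [-0.0004 -0.0006  0.0002]
```

View pics/c1.png

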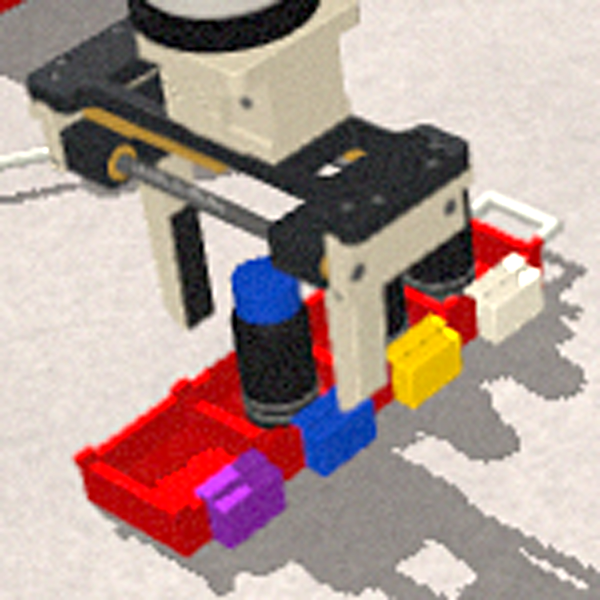

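Blue stands between the fingers, and the tips clear the rim and tags. I'll close and lift.

arm_command(
  deltas=[
    {"tx":0,"ty":0,"tz":0,"wx":0,"wy":0,"wz":0,"hand":0.06},
    {"tx":0,"ty":0,"tz":0,"wx":0,"wy":0,"wz":0,"hand":0.045},
    {"tx":0,"ty":0,"tz":0,"wx":0,"wy":0,"wz":0,"hand":0.03},
    {"tx":0,"ty":0,"tz":0,"wx":0,"wy":0,"wz":0,"hand":0.02},
    {"tx":0,"ty":0,"tz":0,"wx":0,"wy":0,"wz":0,"hand":0.02},
    {"tx":0,"ty":0,"tz":0,"wx":0,"wy":0,"wz":0,"hand":0.02},
    {"tx":0,"ty":0,"tz":0,"wx":0,"wy":0,"wz":0,"hand":0.02},
    {"tx":0,"ty":0,"tz":0,"wx":0,"wy":0,"wz":0,"hand":0.02},
    {"tx":0,"ty":0,"tz":0,"wx":0,"wy":0,"wz":0,"hand":0.02},
    {"tx":0,"ty":0,"tz":0,"wx":0,"wy":0,"wz":0,"hand":0.02},
    {"tx":0,"ty":0,"tz":0,"wx":0,"wy":0,"wz":0,"hand":0.02},
    {"tx":0,"ty":0,"tz":0,"wx":0,"wy":0,"wz":0,"hand":0.02},
    {"tx":0,"ty":0,"tz":0,"wx":0,"wy":0,"wz":0,"hand":0.02},
    {"tx":0,"ty":0,"tz":0,"wx":0,"wy":0,"wz":0,"hand":0.02},
  ],
)

```text
clock: 13.83
eef_pos: [0.5279, 0.2017, 0.2187]
orientation: [-0.086, 0.996, -0.0, -0.0]
contact_force: [-0.1, -1.2, 0.3]
opening: 0.0334
```

arm_command(
  deltas=[
    {"tx":0,"ty":0,"tz":-0.005,"wx":0,"wy":0,"wz":0,"hand":0.02},
    {"tx":0,"ty":0,"tz":-0.015,"wx":0,"wy":0,"wz":0,"hand":0.02},
    {"tx":0,"ty":0,"tz":-0.02,"wx":0,"wy":0,"wz":0,"hand":0.02},
    {"tx":0,"ty":0,"tz":-0.02,"wx":0,"wy":0,"wz":0,"hand":0.02},
    {"tx":0,"ty":0,"tz":-0.02,"wx":0,"wy":0,"wz":0,"hand":0.02},
    {"tx":0,"ty":0,"tz":-0.015,"wx":0,"wy":0,"wz":0,"hand":0.02},
    {"tx":0,"ty":0,"tz":-0.005,"wx":0,"wy":0,"wz":0,"hand":0.02},
    {"tx":0,"ty":0,"tz":0,"wx":0,"wy":0,"wz":0,"hand":0.02},
  ],
)

```text
clock: 14.5
eef_pos: [0.528, 0.2019, 0.3201]
orientation: [-0.086, 0.996, 0.0, 0.001]
contact_force: [0.0, -1.5, -1.2]
opening: 0.0332
```

```bash
python3 go.py .5996 -.1356 .318 -9.35
cat > chk.py <<'E'
import sys
from h import *
# overlay of expected held housing base circle; arg: name, dz = height of tcp above grasp tcp z
name,tz=sys.argv[1],float(sys.argv[2]); S=bot.capture("side"); e=bot.get_obs()["eef_pos"]; z=e[2]-tz+.005
c=proj(S,[e[0],e[1],z+.026])[0]; o=(c-[50,40]).astype(int); o=np.maximum(o,0); k=7
s=cv2.convertScaleAbs(cv2.resize(S["frame"][o[1]:o[1]+80,o[0]:o[0]+100],None,fx=k,fy=k,interpolation=cv2.INTER_CUBIC),alpha=1.6)
th=np.linspace(0,6.28,40)
cv2.polylines(s,[np.round((proj(S,np.c_[e[0]+.017*np.cos(th),e[1]+.017*np.sin(th),0*th+z])-o+.5)*k).astype(int)],True,(0,255,255),1)
cv2.imwrite(f"pics/{name}.png",s[:,:,::-1])
E
python3 chk.py c2 .2182
```

```text
clock 14.5 pos [0.528  0.2019 0.3201] F [ 0.  -1.5 -1.2] open 0.0332
turn w [0.0011 0.0022 0.3354] then shift (after turn) [-0.1255 -0.3214  0.0021] | shift in current axes [-0.0127 -0.3448  0.0018]
```

View pics/c2.png

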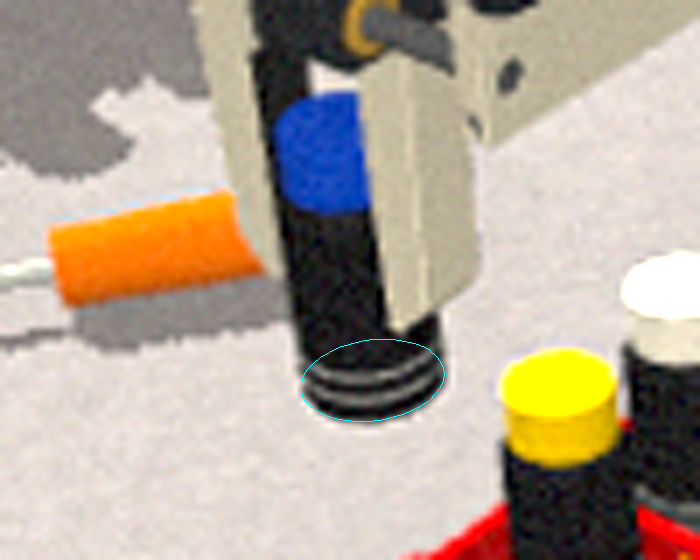

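Blue is held and centred on the TCP axis, with its base matching the predicted circle. Carrying it over.

arm_command(
  deltas=[
    {"tx":0,"ty":0,"tz":0,"wx":0,"wy":0,"wz":0.084,"hand":0.02},
    {"tx":0,"ty":0,"tz":0,"wx":0,"wy":0,"wz":0.084,"hand":0.02},
    {"tx":0,"ty":0,"tz":0,"wx":0,"wy":0,"wz":0.084,"hand":0.02},
    {"tx":0,"ty":0,"tz":0,"wx":0,"wy":0,"wz":0.083,"hand":0.02},
    {"tx":-0.004,"ty":-0.011,"tz":0,"wx":0,"wy":0,"wz":0,"hand":0.02},
    {"tx":-0.0084,"ty":-0.0214,"tz":0,"wx":0,"wy":0,"wz":0,"hand":0.02},
    {"tx":-0.0084,"ty":-0.0214,"tz":0,"wx":0,"wy":0,"wz":0,"hand":0.02},
    {"tx":-0.0084,"ty":-0.0214,"tz":0,"wx":0,"wy":0,"wz":0,"hand":0.02},
    {"tx":-0.0084,"ty":-0.0214,"tz":0,"wx":0,"wy":0,"wz":0,"hand":0.02},
    {"tx":-0.0084,"ty":-0.0214,"tz":0,"wx":0,"wy":0,"wz":0,"hand":0.02},
    {"tx":-0.0084,"ty":-0.0214,"tz":0,"wx":0,"wy":0,"wz":0,"hand":0.02},
    {"tx":-0.0084,"ty":-0.0214,"tz":0,"wx":0,"wy":0,"wz":0,"hand":0.02},
    {"tx":-0.0084,"ty":-0.0214,"tz":0,"wx":0,"wy":0,"wz":0,"hand":0.02},
    {"tx":-0.0084,"ty":-0.0214,"tz":0,"wx":0,"wy":0,"wz":0,"hand":0.02},
    {"tx":-0.0084,"ty":-0.0214,"tz":0,"wx":0,"wy":0,"wz":0,"hand":0.02},
    {"tx":-0.0084,"ty":-0.0214,"tz":0,"wx":0,"wy":0,"wz":0,"hand":0.02},
    {"tx":-0.0084,"ty":-0.0214,"tz":0,"wx":0,"wy":0,"wz":0,"hand":0.02},
    {"tx":-0.0084,"ty":-0.0214,"tz":0,"wx":0,"wy":0,"wz":0,"hand":0.02},
    {"tx":-0.0084,"ty":-0.0214,"tz":0,"wx":0,"wy":0,"wz":0,"hand":0.02},
    {"tx":-0.004,"ty":-0.011,"tz":0,"wx":0,"wy":0,"wz":0,"hand":0.02},
  ],
)

```text
clock: 16.22
eef_pos: [0.5993, -0.1399, 0.3177]
orientation: [0.082, 0.997, -0.001, -0.001]
contact_force: [0.2, -0.4, -1.8]
opening: 0.0331
```

arm_command(
  deltas=[
    {"tx":0,"ty":0,"tz":0,"wx":0,"wy":0,"wz":0,"hand":0.02},
    {"tx":0,"ty":0,"tz":0,"wx":0,"wy":0,"wz":0,"hand":0.02},
    {"tx":0,"ty":0,"tz":0,"wx":0,"wy":0,"wz":0,"hand":0.02},
    {"tx":0,"ty":0,"tz":0,"wx":0,"wy":0,"wz":0,"hand":0.02},
  ],
)

```text
clock: 16.55
eef_pos: [0.5996, -0.1343, 0.3186]
orientation: [0.08, 0.997, 0.0, -0.0]
contact_force: [-0.8, 0.7, -0.5]
opening: 0.033
```

```bash
python3 go.py .5996 -.1356 .2195 -9.35
```

```text
clock 16.55 pos [ 0.5996 -0.1343  0.3186] F [-0.8  0.7 -0.5] open 0.033
turn w [ 0.0007 -0.0006  0.0029] then shift (after turn) [-0.0003 -0.0013  0.0991] | shift in current axes [-0.0003 -0.0014  0.0991]
```

arm_command(
  deltas=[
    {"tx":0,"ty":-0.001,"tz":0.01,"wx":0,"wy":0,"wz":0,"hand":0.02},
    {"tx":0,"ty":0,"tz":0.02,"wx":0,"wy":0,"wz":0,"hand":0.02},
    {"tx":0,"ty":0,"tz":0.02,"wx":0,"wy":0,"wz":0,"hand":0.02},
    {"tx":0,"ty":0,"tz":0.015,"wx":0,"wy":0,"wz":0,"hand":0.02},
    {"tx":0,"ty":0,"tz":0.01,"wx":0,"wy":0,"wz":0,"hand":0.02},
    {"tx":0,"ty":0,"tz":0.01,"wx":0,"wy":0,"wz":0,"hand":0.02},
    {"tx":0,"ty":0,"tz":0.006,"wx":0,"wy":0,"wz":0,"hand":0.02},
    {"tx":0,"ty":0,"tz":0.004,"wx":0,"wy":0,"wz":0,"hand":0.02},
    {"tx":0,"ty":0,"tz":0.002,"wx":0,"wy":0,"wz":0,"hand":0.02},
    {"tx":0,"ty":0,"tz":0,"wx":0,"wy":0,"wz":0,"hand":0.02},
    {"tx":0,"ty":0,"tz":0,"wx":0,"wy":0,"wz":0,"hand":0.02},
  ],
)

```text
clock: 17.47
eef_pos: [0.5997, -0.137, 0.2222]
orientation: [0.081, 0.997, -0.0, 0.0]
contact_force: [0.8, -0.6, -1.5]
opening: 0.033
```

```bash
python3 go.py .5996 -.1356 .2195 -9.35; python3 chk.py c3 .2185
```

```text
clock 17.47 pos [ 0.5997 -0.137   0.2222] F [ 0.8 -0.6 -1.5] open 0.033
turn w [-0.0001  0.0007  0.0003] then shift (after turn) [0.0003 0.0013 0.0027] | shift in current axes [0.0003 0.0013 0.0027]
```

View pics/c3.png

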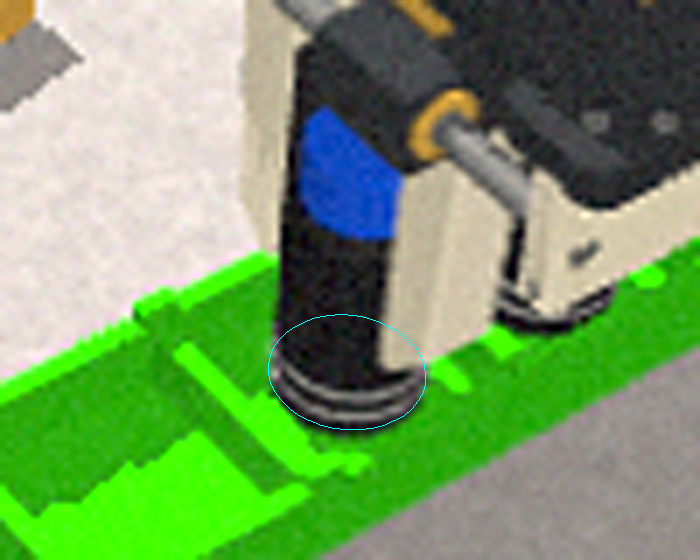

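Blue is inside its pocket just above the floor. Lower 2.5 mm and release.

arm_command(
  deltas=[
    {"tx":0,"ty":0.001,"tz":0.0025,"wx":0,"wy":0,"wz":0,"hand":0.02},
    {"tx":0,"ty":0,"tz":0,"wx":0,"wy":0,"wz":0,"hand":0.02},
    {"tx":0,"ty":0,"tz":0,"wx":0,"wy":0,"wz":0,"hand":0.02},
    {"tx":0,"ty":0,"tz":0,"wx":0,"wy":0,"wz":0,"hand":0.05},
    {"tx":0,"ty":0,"tz":0,"wx":0,"wy":0,"wz":0,"hand":0.07},
    {"tx":0,"ty":0,"tz":0,"wx":0,"wy":0,"wz":0,"hand":0.09},
    {"tx":0,"ty":0,"tz":0,"wx":0,"wy":0,"wz":0,"hand":0.09},
    {"tx":0,"ty":0,"tz":0,"wx":0,"wy":0,"wz":0,"hand":0.09},
    {"tx":0,"ty":0,"tz":0,"wx":0,"wy":0,"wz":0,"hand":0.09},
    {"tx":0,"ty":0,"tz":0,"wx":0,"wy":0,"wz":0,"hand":0.09},
    {"tx":0,"ty":0,"tz":0,"wx":0,"wy":0,"wz":0,"hand":0.09},
    {"tx":0,"ty":0,"tz":-0.01,"wx":0,"wy":0,"wz":0,"hand":0.09},
    {"tx":0,"ty":0,"tz":-0.02,"wx":0,"wy":0,"wz":0,"hand":0.09},
    {"tx":0,"ty":0,"tz":-0.025,"wx":0,"wy":0,"wz":0,"hand":0.09},
    {"tx":0,"ty":0,"tz":-0.025,"wx":0,"wy":0,"wz":0,"hand":0.09},
    {"tx":0,"ty":0,"tz":-0.01,"wx":0,"wy":0,"wz":0,"hand":0.09},
    {"tx":0,"ty":0,"tz":0,"wx":0,"wy":0,"wz":0,"hand":0.09},
  ],
)

```text
clock: 18.93
eef_pos: [0.6003, -0.1361, 0.3123]
orientation: [0.081, 0.997, -0.0, 0.002]
contact_force: [0.1, -0.2, -0.3]
opening: 0.09
```

```bash
python3 go.py .585 .2087 .31 9.84;  python3 - <<'E'
from h import *
S=bot.capture("side")
s=cv2.resize(S["frame"][150:310,350:510],(600,600),interpolation=cv2.INTER_CUBIC)
cv2.imwrite("pics/c4.png",cv2.convertScaleAbs(s,alpha=1.6)[:,:,::-1])
E
```

```text
clock 18.93 pos [ 0.6003 -0.1361  0.3123] F [ 0.1 -0.2 -0.3] open 0.09
turn w [-0.0008  0.0048 -0.3348] then shift (after turn) [-0.0439  0.3423  0.0023] | shift in current axes [0.071  0.3377 0.0019]
```

View pics/c4.png

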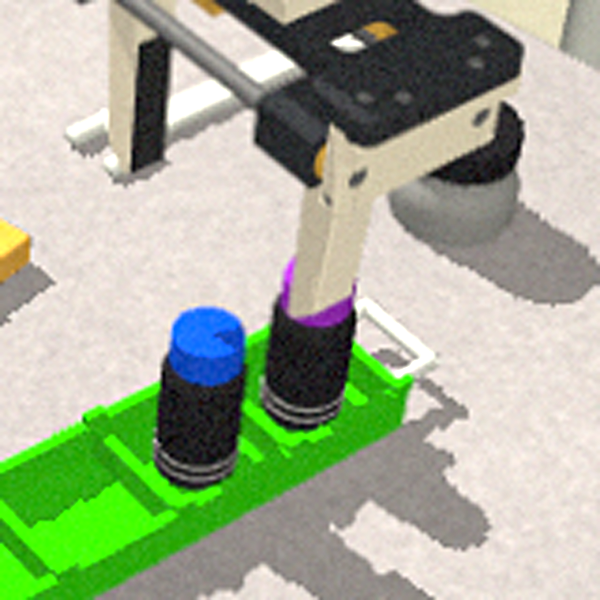

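Blue is standing next to purple, both upright. Now yellow.

arm_command(
  deltas=[
    {"tx":0,"ty":0,"tz":0,"wx":0,"wy":0,"wz":-0.084,"hand":0.09},
    {"tx":0,"ty":0,"tz":0,"wx":0,"wy":0,"wz":-0.084,"hand":0.09},
    {"tx":0,"ty":0,"tz":0,"wx":0,"wy":0,"wz":-0.084,"hand":0.09},
    {"tx":0,"ty":0,"tz":0,"wx":0,"wy":0,"wz":-0.083,"hand":0.09},
    {"tx":-0.0015,"ty":0.0115,"tz":0,"wx":0,"wy":0,"wz":0,"hand":0.09},
    {"tx":-0.0029,"ty":0.0228,"tz":0,"wx":0,"wy":0,"wz":0,"hand":0.09},
    {"tx":-0.0029,"ty":0.0228,"tz":0,"wx":0,"wy":0,"wz":0,"hand":0.09},
    {"tx":-0.0029,"ty":0.0228,"tz":0,"wx":0,"wy":0,"wz":0,"hand":0.09},
    {"tx":-0.0029,"ty":0.0228,"tz":0,"wx":0,"wy":0,"wz":0,"hand":0.09},
    {"tx":-0.0029,"ty":0.0228,"tz":0,"wx":0,"wy":0,"wz":0,"hand":0.09},
    {"tx":-0.0029,"ty":0.0228,"tz":0,"wx":0,"wy":0,"wz":0,"hand":0.09},
    {"tx":-0.0029,"ty":0.0228,"tz":0,"wx":0,"wy":0,"wz":0,"hand":0.09},
    {"tx":-0.0029,"ty":0.0228,"tz":0,"wx":0,"wy":0,"wz":0,"hand":0.09},
    {"tx":-0.0029,"ty":0.0228,"tz":0,"wx":0,"wy":0,"wz":0,"hand":0.09},
    {"tx":-0.0029,"ty":0.0228,"tz":0,"wx":0,"wy":0,"wz":0,"hand":0.09},
    {"tx":-0.0029,"ty":0.0228,"tz":0,"wx":0,"wy":0,"wz":0,"hand":0.09},
    {"tx":-0.0029,"ty":0.0228,"tz":0,"wx":0,"wy":0,"wz":0,"hand":0.09},
    {"tx":-0.0029,"ty":0.0228,"tz":0,"wx":0,"wy":0,"wz":0,"hand":0.09},
    {"tx":-0.0029,"ty":0.0228,"tz":0,"wx":0,"wy":0,"wz":0,"hand":0.09},
    {"tx":-0.0015,"ty":0.0115,"tz":0,"wx":0,"wy":0,"wz":0,"hand":0.09},
  ],
)

```text
clock: 20.65
eef_pos: [0.5827, 0.2128, 0.3082]
orientation: [-0.087, 0.996, 0.001, -0.001]
contact_force: [-0.0, -0.6, -0.6]
opening: 0.0895
```

arm_command(
  deltas=[
    {"tx":0,"ty":0,"tz":0,"wx":0,"wy":0,"wz":0,"hand":0.09},
    {"tx":0,"ty":0,"tz":0,"wx":0,"wy":0,"wz":0,"hand":0.09},
    {"tx":0,"ty":0,"tz":0,"wx":0,"wy":0,"wz":0,"hand":0.09},
    {"tx":0,"ty":0,"tz":0,"wx":0,"wy":0,"wz":0,"hand":0.09},
  ],
)

```text
clock: 20.98
eef_pos: [0.5842, 0.2069, 0.3091]
orientation: [-0.085, 0.996, -0.001, -0.0]
contact_force: [-0.7, -0.6, -0.5]
opening: 0.0899
```

```bash
python3 go.py .585 .2087 .218 9.84
```

```text
clock 20.98 pos [0.5842 0.2069 0.3091] F [-0.7 -0.6 -0.5] open 0.0899
turn w [-0.001  -0.0004 -0.0021] then shift (after turn) [-0.0011  0.0016  0.0911] | shift in current axes [-0.0011  0.0017  0.091 ]
```

arm_command(
  deltas=[
    {"tx":-0.001,"ty":0.001,"tz":0.01,"wx":0,"wy":0,"wz":0,"hand":0.09},
    {"tx":0,"ty":0,"tz":0.018,"wx":0,"wy":0,"wz":0,"hand":0.09},
    {"tx":0,"ty":0,"tz":0.018,"wx":0,"wy":0,"wz":0,"hand":0.09},
    {"tx":0,"ty":0,"tz":0.018,"wx":0,"wy":0,"wz":0,"hand":0.09},
    {"tx":0,"ty":0,"tz":0.017,"wx":0,"wy":0,"wz":0,"hand":0.09},
    {"tx":0,"ty":0,"tz":0.01,"wx":0,"wy":0,"wz":0,"hand":0.09},
    {"tx":0,"ty":0,"tz":0,"wx":0,"wy":0,"wz":0,"hand":0.09},
    {"tx":0,"ty":0,"tz":0,"wx":0,"wy":0,"wz":0,"hand":0.09},
  ],
)

```text
clock: 21.65
eef_pos: [0.5849, 0.2094, 0.2177]
orientation: [-0.086, 0.996, -0.0, -0.001]
contact_force: [0.7, 0.5, -0.4]
opening: 0.0897
```

```bash
python3 go.py .585 .2087 .218 9.84;  python3 - <<'E'
from h import *
S=bot.capture("side")
s=cv2.resize(S["frame"][70:220,180:330],(600,600),interpolation=cv2.INTER_CUBIC)
cv2.imwrite("pics/d1.png",cv2.convertScaleAbs(s,alpha=1.6)[:,:,::-1])
E
```

```text
clock 21.65 pos [0.5849 0.2094 0.2177] F [ 0.7  0.5 -0.4] open 0.0897
turn w [-0.0004 -0.0011 -0.0002] then shift (after turn) [-0.     -0.0007 -0.0003] | shift in current axes [-0.     -0.0007 -0.0003]
```

View pics/d1.png

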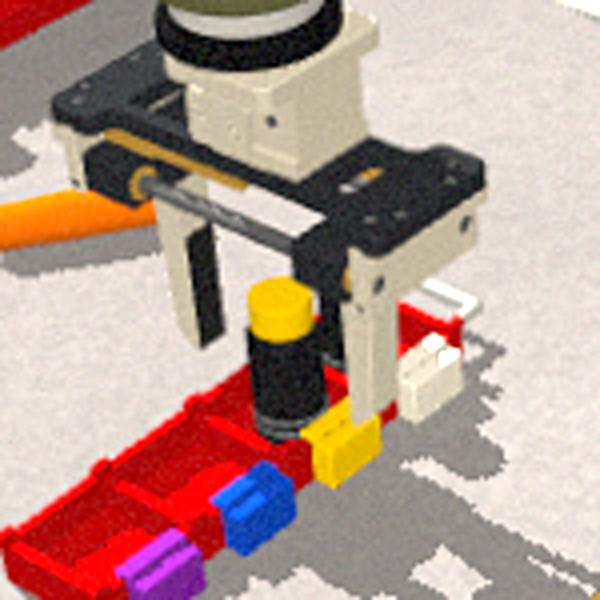

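Yellow is between the fingers. Close and lift.

arm_command(
  deltas=[
    {"tx":0,"ty":0,"tz":0,"wx":0,"wy":0,"wz":0,"hand":0.06},
    {"tx":0,"ty":0,"tz":0,"wx":0,"wy":0,"wz":0,"hand":0.045},
    {"tx":0,"ty":0,"tz":0,"wx":0,"wy":0,"wz":0,"hand":0.03},
    {"tx":0,"ty":0,"tz":0,"wx":0,"wy":0,"wz":0,"hand":0.02},
    {"tx":0,"ty":0,"tz":0,"wx":0,"wy":0,"wz":0,"hand":0.02},
    {"tx":0,"ty":0,"tz":0,"wx":0,"wy":0,"wz":0,"hand":0.02},
    {"tx":0,"ty":0,"tz":0,"wx":0,"wy":0,"wz":0,"hand":0.02},
    {"tx":0,"ty":0,"tz":0,"wx":0,"wy":0,"wz":0,"hand":0.02},
    {"tx":0,"ty":0,"tz":0,"wx":0,"wy":0,"wz":0,"hand":0.02},
    {"tx":0,"ty":0,"tz":0,"wx":0,"wy":0,"wz":0,"hand":0.02},
    {"tx":0,"ty":0,"tz":0,"wx":0,"wy":0,"wz":0,"hand":0.02},
    {"tx":0,"ty":0,"tz":0,"wx":0,"wy":0,"wz":0,"hand":0.02},
    {"tx":0,"ty":0,"tz":0,"wx":0,"wy":0,"wz":0,"hand":0.02},
    {"tx":0,"ty":0,"tz":0,"wx":0,"wy":0,"wz":0,"hand":0.02},
  ],
)

```text
clock: 22.87
eef_pos: [0.5848, 0.2098, 0.2182]
orientation: [-0.086, 0.996, -0.0, -0.0]
contact_force: [0.8, -0.7, 0.4]
opening: 0.0334
```

arm_command(
  deltas=[
    {"tx":0,"ty":0,"tz":-0.005,"wx":0,"wy":0,"wz":0,"hand":0.02},
    {"tx":0,"ty":0,"tz":-0.015,"wx":0,"wy":0,"wz":0,"hand":0.02},
    {"tx":0,"ty":0,"tz":-0.02,"wx":0,"wy":0,"wz":0,"hand":0.02},
    {"tx":0,"ty":0,"tz":-0.02,"wx":0,"wy":0,"wz":0,"hand":0.02},
    {"tx":0,"ty":0,"tz":-0.02,"wx":0,"wy":0,"wz":0,"hand":0.02},
    {"tx":0,"ty":0,"tz":-0.015,"wx":0,"wy":0,"wz":0,"hand":0.02},
    {"tx":0,"ty":0,"tz":-0.005,"wx":0,"wy":0,"wz":0,"hand":0.02},
    {"tx":0,"ty":0,"tz":0,"wx":0,"wy":0,"wz":0,"hand":0.02},
  ],
)

```text
clock: 23.53
eef_pos: [0.585, 0.21, 0.3197]
orientation: [-0.086, 0.996, 0.0, 0.001]
contact_force: [-0.2, 0.1, -1.8]
opening: 0.0333
```

```bash
python3 go.py .5434 -.1264 .318 -9.35; python3 chk.py d2 .218
```

```text
clock 23.53 pos [0.585  0.21   0.3197] F [-0.2  0.1 -1.8] open 0.0333
turn w [0.001  0.0023 0.3354] then shift (after turn) [-0.0136 -0.3387  0.0017] | shift in current axes [ 0.0986 -0.3243  0.0012]
```

View pics/d2.png

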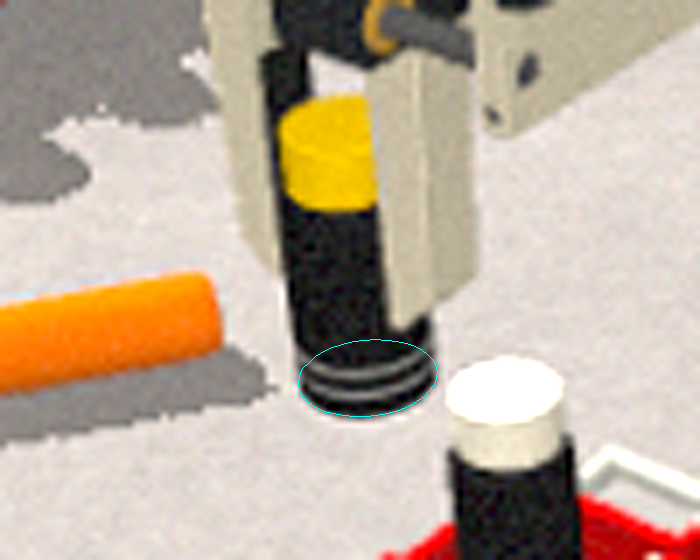

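Yellow is held and centred. Carry.

arm_command(
  deltas=[
    {"tx":0,"ty":0,"tz":0,"wx":0,"wy":0,"wz":0.084,"hand":0.02},
    {"tx":0,"ty":0,"tz":0,"wx":0,"wy":0,"wz":0.084,"hand":0.02},
    {"tx":0,"ty":0,"tz":0,"wx":0,"wy":0,"wz":0.084,"hand":0.02},
    {"tx":0,"ty":0,"tz":0,"wx":0,"wy":0,"wz":0.083,"hand":0.02},
    {"tx":-0.0005,"ty":-0.0113,"tz":0,"wx":0,"wy":0,"wz":0,"hand":0.02},
    {"tx":-0.0009,"ty":-0.0226,"tz":0,"wx":0,"wy":0,"wz":0,"hand":0.02},
    {"tx":-0.0009,"ty":-0.0226,"tz":0,"wx":0,"wy":0,"wz":0,"hand":0.02},
    {"tx":-0.0009,"ty":-0.0226,"tz":0,"wx":0,"wy":0,"wz":0,"hand":0.02},
    {"tx":-0.0009,"ty":-0.0226,"tz":0,"wx":0,"wy":0,"wz":0,"hand":0.02},
    {"tx":-0.0009,"ty":-0.0226,"tz":0,"wx":0,"wy":0,"wz":0,"hand":0.02},
    {"tx":-0.0009,"ty":-0.0226,"tz":0,"wx":0,"wy":0,"wz":0,"hand":0.02},
    {"tx":-0.0009,"ty":-0.0226,"tz":0,"wx":0,"wy":0,"wz":0,"hand":0.02},
    {"tx":-0.0009,"ty":-0.0226,"tz":0,"wx":0,"wy":0,"wz":0,"hand":0.02},
    {"tx":-0.0009,"ty":-0.0226,"tz":0,"wx":0,"wy":0,"wz":0,"hand":0.02},
    {"tx":-0.0009,"ty":-0.0226,"tz":0,"wx":0,"wy":0,"wz":0,"hand":0.02},
    {"tx":-0.0009,"ty":-0.0226,"tz":0,"wx":0,"wy":0,"wz":0,"hand":0.02},
    {"tx":-0.0009,"ty":-0.0226,"tz":0,"wx":0,"wy":0,"wz":0,"hand":0.02},
    {"tx":-0.0009,"ty":-0.0226,"tz":0,"wx":0,"wy":0,"wz":0,"hand":0.02},
    {"tx":-0.0009,"ty":-0.0226,"tz":0,"wx":0,"wy":0,"wz":0,"hand":0.02},
    {"tx":-0.0005,"ty":-0.0113,"tz":0,"wx":0,"wy":0,"wz":0,"hand":0.02},
  ],
)

```text
clock: 25.25
eef_pos: [0.5419, -0.1303, 0.3174]
orientation: [0.082, 0.997, -0.001, -0.001]
contact_force: [0.0, -0.4, -1.3]
opening: 0.0332
```

arm_command(
  deltas=[
    {"tx":0,"ty":0,"tz":0,"wx":0,"wy":0,"wz":0,"hand":0.02},
    {"tx":0,"ty":0,"tz":0,"wx":0,"wy":0,"wz":0,"hand":0.02},
    {"tx":0,"ty":0,"tz":0,"wx":0,"wy":0,"wz":0,"hand":0.02},
    {"tx":0,"ty":0,"tz":0,"wx":0,"wy":0,"wz":0,"hand":0.02},
  ],
)

```text
clock: 25.58
eef_pos: [0.5435, -0.1254, 0.3181]
orientation: [0.08, 0.997, 0.0, -0.0]
contact_force: [-0.1, 0.4, -1.1]
opening: 0.0336
```

```bash
python3 go.py .5434 -.1264 .2195 -9.35
```

```text
clock 25.58 pos [ 0.5435 -0.1254  0.3181] F [-0.1  0.4 -1.1] open 0.0336
turn w [ 0.0007 -0.0002  0.0029] then shift (after turn) [-0.0001 -0.001   0.0986] | shift in current axes [-0.0001 -0.0011  0.0986]
```

arm_command(
  deltas=[
    {"tx":0,"ty":0,"tz":0.01,"wx":0,"wy":0,"wz":0,"hand":0.02},
    {"tx":0,"ty":0,"tz":0.02,"wx":0,"wy":0,"wz":0,"hand":0.02},
    {"tx":0,"ty":0,"tz":0.02,"wx":0,"wy":0,"wz":0,"hand":0.02},
    {"tx":0,"ty":0,"tz":0.015,"wx":0,"wy":0,"wz":0,"hand":0.02},
    {"tx":0,"ty":0,"tz":0.01,"wx":0,"wy":0,"wz":0,"hand":0.02},
    {"tx":0,"ty":0,"tz":0.01,"wx":0,"wy":0,"wz":0,"hand":0.02},
    {"tx":0,"ty":0,"tz":0.006,"wx":0,"wy":0,"wz":0,"hand":0.02},
    {"tx":0,"ty":0,"tz":0.004,"wx":0,"wy":0,"wz":0,"hand":0.02},
    {"tx":0,"ty":0,"tz":0.002,"wx":0,"wy":0,"wz":0,"hand":0.02},
    {"tx":0,"ty":0,"tz":0,"wx":0,"wy":0,"wz":0,"hand":0.02},
    {"tx":0,"ty":0,"tz":0,"wx":0,"wy":0,"wz":0,"hand":0.02},
  ],
)

```text
clock: 26.5
eef_pos: [0.5435, -0.1269, 0.2216]
orientation: [0.081, 0.997, -0.0, 0.0]
contact_force: [0.2, -0.6, -1.0]
opening: 0.0334
```

```bash
python3 go.py .5434 -.1264 .2195 -9.35; python3 chk.py d3 .218
```

```text
clock 26.5 pos [ 0.5435 -0.1269  0.2216] F [ 0.2 -0.6 -1. ] open 0.0334
turn w [-0.      0.0007  0.0004] then shift (after turn) [0.0002 0.0005 0.0021] | shift in current axes [0.0002 0.0005 0.0021]
```

View pics/d3.png

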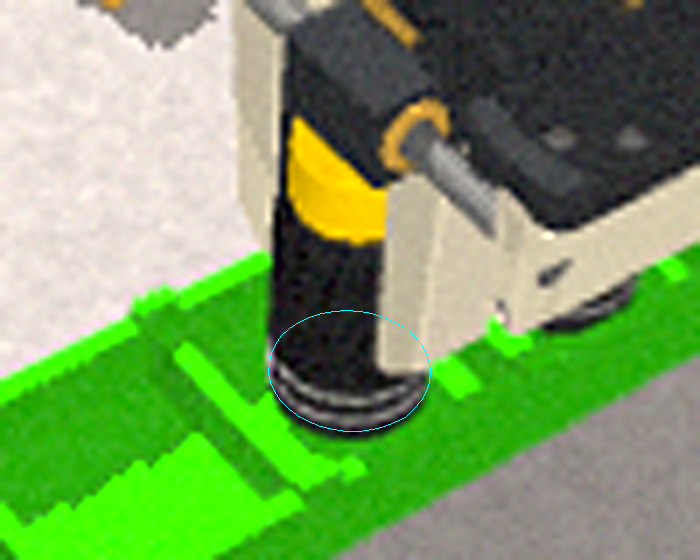

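Yellow is in its pocket just above the floor. Lower 2 mm, release and lift.

arm_command(
  deltas=[
    {"tx":0,"ty":0,"tz":0.0025,"wx":0,"wy":0,"wz":0,"hand":0.02},
    {"tx":0,"ty":0,"tz":0,"wx":0,"wy":0,"wz":0,"hand":0.02},
    {"tx":0,"ty":0,"tz":0,"wx":0,"wy":0,"wz":0,"hand":0.02},
    {"tx":0,"ty":0,"tz":0,"wx":0,"wy":0,"wz":0,"hand":0.05},
    {"tx":0,"ty":0,"tz":0,"wx":0,"wy":0,"wz":0,"hand":0.07},
    {"tx":0,"ty":0,"tz":0,"wx":0,"wy":0,"wz":0,"hand":0.09},
    {"tx":0,"ty":0,"tz":0,"wx":0,"wy":0,"wz":0,"hand":0.09},
    {"tx":0,"ty":0,"tz":0,"wx":0,"wy":0,"wz":0,"hand":0.09},
    {"tx":0,"ty":0,"tz":0,"wx":0,"wy":0,"wz":0,"hand":0.09},
    {"tx":0,"ty":0,"tz":0,"wx":0,"wy":0,"wz":0,"hand":0.09},
    {"tx":0,"ty":0,"tz":0,"wx":0,"wy":0,"wz":0,"hand":0.09},
    {"tx":0,"ty":0,"tz":-0.01,"wx":0,"wy":0,"wz":0,"hand":0.09},
    {"tx":0,"ty":0,"tz":-0.02,"wx":0,"wy":0,"wz":0,"hand":0.09},
    {"tx":0,"ty":0,"tz":-0.025,"wx":0,"wy":0,"wz":0,"hand":0.09},
    {"tx":0,"ty":0,"tz":-0.025,"wx":0,"wy":0,"wz":0,"hand":0.09},
    {"tx":0,"ty":0,"tz":-0.01,"wx":0,"wy":0,"wz":0,"hand":0.09},
    {"tx":0,"ty":0,"tz":0,"wx":0,"wy":0,"wz":0,"hand":0.09},
  ],
)

```text
clock: 27.97
eef_pos: [0.5438, -0.127, 0.3115]
orientation: [0.081, 0.997, -0.0, 0.002]
contact_force: [0.0, 0.6, -0.0]
opening: 0.0901
```

```bash
python3 go.py .634 .2213 .31 9.84;  python3 - <<'E'
from h import *
S=bot.capture("side"); T=bot.capture("top")
s=cv2.resize(S["frame"][160:320,310:470],(400,400),interpolation=cv2.INTER_CUBIC)
t=cv2.resize(T["frame"][150:220,120:190],(400,400),interpolation=cv2.INTER_CUBIC)
cv2.imwrite("pics/d4.png",cv2.convertScaleAbs(np.hstack([t,s]),alpha=1.6)[:,:,::-1])
f=T["frame"]; m=cv2.inRange(f,(100,100,90),(255,255,255))
q=np.zeros_like(m);q[170:202,132:168]=m[170:202,132:168]
for b in blobs(q,40): print(b[0],b[1],onz(T,b[1],.070),onz(T,b[1],.077))
E
```

```text
clock 27.97 pos [ 0.5438 -0.127   0.3115] F [ 0.   0.6 -0. ] open 0.0901
turn w [-0.0008  0.0046 -0.3348] then shift (after turn) [-0.1484  0.3278  0.0015] | shift in current axes [-0.0325  0.3583  0.0017]
[138 175  21  20 315] [148.27619048 184.67936508] [[0.6348509  0.22388429 0.07      ]] [[0.63346744 0.22160199 0.077     ]]
```

View pics/d4.png

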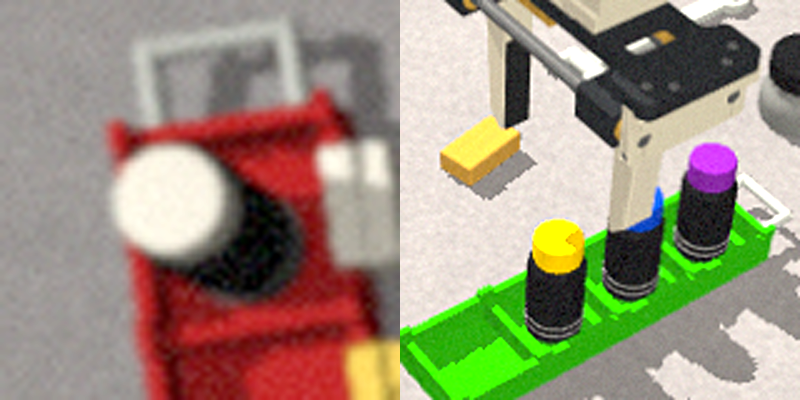

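Three are standing in order in the green tray. Now white at (0.634, 0.222).

arm_command(
  deltas=[
    {"tx":0,"ty":0,"tz":0,"wx":0,"wy":0,"wz":-0.084,"hand":0.09},
    {"tx":0,"ty":0,"tz":0,"wx":0,"wy":0,"wz":-0.084,"hand":0.09},
    {"tx":0,"ty":0,"tz":0,"wx":0,"wy":0,"wz":-0.084,"hand":0.09},
    {"tx":0,"ty":0,"tz":0,"wx":0,"wy":0,"wz":-0.083,"hand":0.09},
    {"tx":-0.005,"ty":0.011,"tz":0,"wx":0,"wy":0,"wz":0,"hand":0.09},
    {"tx":-0.0099,"ty":0.0219,"tz":0,"wx":0,"wy":0,"wz":0,"hand":0.09},
    {"tx":-0.0099,"ty":0.0219,"tz":0,"wx":0,"wy":0,"wz":0,"hand":0.09},
    {"tx":-0.0099,"ty":0.0219,"tz":0,"wx":0,"wy":0,"wz":0,"hand":0.09},
    {"tx":-0.0099,"ty":0.0219,"tz":0,"wx":0,"wy":0,"wz":0,"hand":0.09},
    {"tx":-0.0099,"ty":0.0219,"tz":0,"wx":0,"wy":0,"wz":0,"hand":0.09},
    {"tx":-0.0099,"ty":0.0219,"tz":0,"wx":0,"wy":0,"wz":0,"hand":0.09},
    {"tx":-0.0099,"ty":0.0219,"tz":0,"wx":0,"wy":0,"wz":0,"hand":0.09},
    {"tx":-0.0099,"ty":0.0219,"tz":0,"wx":0,"wy":0,"wz":0,"hand":0.09},
    {"tx":-0.0099,"ty":0.0219,"tz":0,"wx":0,"wy":0,"wz":0,"hand":0.09},
    {"tx":-0.0099,"ty":0.0219,"tz":0,"wx":0,"wy":0,"wz":0,"hand":0.09},
    {"tx":-0.0099,"ty":0.0219,"tz":0,"wx":0,"wy":0,"wz":0,"hand":0.09},
    {"tx":-0.0099,"ty":0.0219,"tz":0,"wx":0,"wy":0,"wz":0,"hand":0.09},
    {"tx":-0.0099,"ty":0.0219,"tz":0,"wx":0,"wy":0,"wz":0,"hand":0.09},
    {"tx":-0.0099,"ty":0.0219,"tz":0,"wx":0,"wy":0,"wz":0,"hand":0.09},
    {"tx":-0.005,"ty":0.011,"tz":0,"wx":0,"wy":0,"wz":0,"hand":0.09},
  ],
)

```text
clock: 29.73
eef_pos: [0.6329, 0.2269, 0.3074]
orientation: [-0.087, 0.996, 0.001, -0.001]
contact_force: [0.5, 0.7, -0.1]
opening: 0.0901
```

arm_command(
  deltas=[
    {"tx":0,"ty":0,"tz":0,"wx":0,"wy":0,"wz":0,"hand":0.09},
    {"tx":0,"ty":0,"tz":0,"wx":0,"wy":0,"wz":0,"hand":0.09},
    {"tx":0,"ty":0,"tz":0,"wx":0,"wy":0,"wz":0,"hand":0.09},
    {"tx":0,"ty":0,"tz":0,"wx":0,"wy":0,"wz":0,"hand":0.09},
  ],
)

```text
clock: 30.07
eef_pos: [0.6333, 0.2205, 0.3085]
orientation: [-0.085, 0.996, -0.001, -0.0]
contact_force: [-0.2, -0.1, -0.5]
opening: 0.0903
```

```bash
python3 go.py .634 .222 .218 9.84
```

```text
clock 30.07 pos [0.6333 0.2205 0.3085] F [-0.2 -0.1 -0.5] open 0.0903
turn w [-0.0011 -0.0007 -0.0019] then shift (after turn) [-0.0009  0.0014  0.0905] | shift in current axes [-0.001   0.0015  0.0905]
```

arm_command(
  deltas=[
    {"tx":-0.001,"ty":0,"tz":0.01,"wx":0,"wy":0,"wz":0,"hand":0.09},
    {"tx":0,"ty":0,"tz":0.018,"wx":0,"wy":0,"wz":0,"hand":0.09},
    {"tx":0,"ty":0,"tz":0.018,"wx":0,"wy":0,"wz":0,"hand":0.09},
    {"tx":0,"ty":0,"tz":0.018,"wx":0,"wy":0,"wz":0,"hand":0.09},
    {"tx":0,"ty":0,"tz":0.017,"wx":0,"wy":0,"wz":0,"hand":0.09},
    {"tx":0,"ty":0,"tz":0.01,"wx":0,"wy":0,"wz":0,"hand":0.09},
    {"tx":0,"ty":0,"tz":0,"wx":0,"wy":0,"wz":0,"hand":0.09},
    {"tx":0,"ty":0,"tz":0,"wx":0,"wy":0,"wz":0,"hand":0.09},
  ],
)

```text
clock: 30.73
eef_pos: [0.6344, 0.222, 0.2173]
orientation: [-0.086, 0.996, -0.0, -0.0]
contact_force: [0.3, 0.3, -0.6]
opening: 0.0898
```

```bash
python3 go.py .634 .222 .218 9.84;  python3 - <<'E'
from h import *
S=bot.capture("side")
s=cv2.resize(S["frame"][60:210,190:340],(600,600),interpolation=cv2.INTER_CUBIC)
cv2.imwrite("pics/e1.png",cv2.convertScaleAbs(s,alpha=1.6)[:,:,::-1])
E
```

```text
clock 30.73 pos [0.6344 0.222  0.2173] F [ 0.3  0.3 -0.6] open 0.0898
turn w [-0.0003 -0.001  -0.0002] then shift (after turn) [ 0.0004  0.     -0.0007] | shift in current axes [ 0.0004  0.     -0.0007]
```

View pics/e1.png

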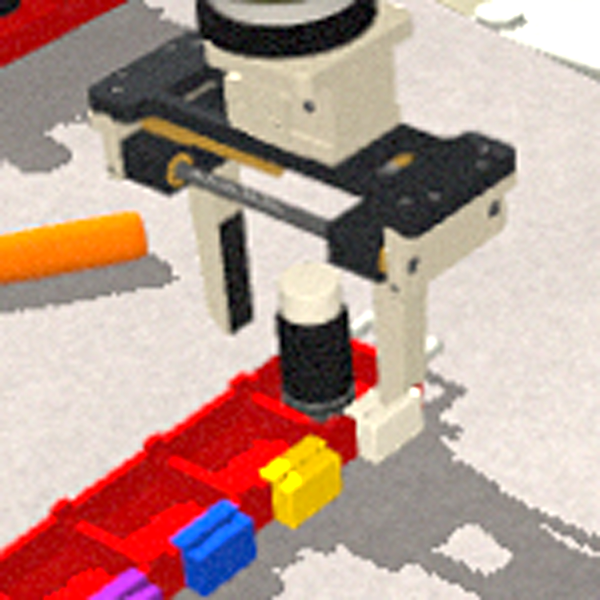

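White is between the fingers. Close and lift.

arm_command(
  deltas=[
    {"tx":0,"ty":0,"tz":0,"wx":0,"wy":0,"wz":0,"hand":0.06},
    {"tx":0,"ty":0,"tz":0,"wx":0,"wy":0,"wz":0,"hand":0.045},
    {"tx":0,"ty":0,"tz":0,"wx":0,"wy":0,"wz":0,"hand":0.03},
    {"tx":0,"ty":0,"tz":0,"wx":0,"wy":0,"wz":0,"hand":0.02},
    {"tx":0,"ty":0,"tz":0,"wx":0,"wy":0,"wz":0,"hand":0.02},
    {"tx":0,"ty":0,"tz":0,"wx":0,"wy":0,"wz":0,"hand":0.02},
    {"tx":0,"ty":0,"tz":0,"wx":0,"wy":0,"wz":0,"hand":0.02},
    {"tx":0,"ty":0,"tz":0,"wx":0,"wy":0,"wz":0,"hand":0.02},
    {"tx":0,"ty":0,"tz":0,"wx":0,"wy":0,"wz":0,"hand":0.02},
    {"tx":0,"ty":0,"tz":0,"wx":0,"wy":0,"wz":0,"hand":0.02},
    {"tx":0,"ty":0,"tz":0,"wx":0,"wy":0,"wz":0,"hand":0.02},
    {"tx":0,"ty":0,"tz":0,"wx":0,"wy":0,"wz":0,"hand":0.02},
    {"tx":0,"ty":0,"tz":0,"wx":0,"wy":0,"wz":0,"hand":0.02},
    {"tx":0,"ty":0,"tz":0,"wx":0,"wy":0,"wz":0,"hand":0.02},
  ],
)

```text
clock: 31.95
eef_pos: [0.6344, 0.2224, 0.2177]
orientation: [-0.086, 0.996, -0.0, 0.0]
contact_force: [-0.4, -0.7, 0.4]
opening: 0.0332
```

arm_command(
  deltas=[
    {"tx":0,"ty":0,"tz":-0.005,"wx":0,"wy":0,"wz":0,"hand":0.02},
    {"tx":0,"ty":0,"tz":-0.015,"wx":0,"wy":0,"wz":0,"hand":0.02},
    {"tx":0,"ty":0,"tz":-0.02,"wx":0,"wy":0,"wz":0,"hand":0.02},
    {"tx":0,"ty":0,"tz":-0.02,"wx":0,"wy":0,"wz":0,"hand":0.02},
    {"tx":0,"ty":0,"tz":-0.02,"wx":0,"wy":0,"wz":0,"hand":0.02},
    {"tx":0,"ty":0,"tz":-0.015,"wx":0,"wy":0,"wz":0,"hand":0.02},
    {"tx":0,"ty":0,"tz":-0.005,"wx":0,"wy":0,"wz":0,"hand":0.02},
    {"tx":0,"ty":0,"tz":0,"wx":0,"wy":0,"wz":0,"hand":0.02},
  ],
)

```text
clock: 32.62
eef_pos: [0.6346, 0.2228, 0.3193]
orientation: [-0.086, 0.996, 0.0, 0.001]
contact_force: [-1.1, -0.2, -1.8]
opening: 0.0332
```

```bash
python3 go.py .4871 -.1171 .318 -9.35; python3 chk.py e2 .2175
```

```text
clock 32.62 pos [0.6346 0.2228 0.3193] F [-1.1 -0.2 -1.8] open 0.0332
turn w [0.0011 0.0024 0.3355] then shift (after turn) [ 0.0903 -0.3593  0.0013] | shift in current axes [ 0.2036 -0.3095  0.0006]
```

View pics/e2.png

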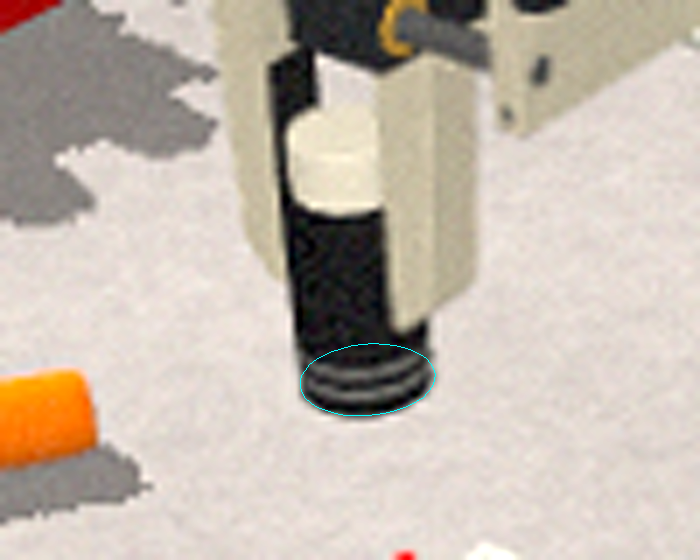

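arm_command(
  deltas=[
    {"tx":0,"ty":0,"tz":0,"wx":0,"wy":0,"wz":0.084,"hand":0.02},
    {"tx":0,"ty":0,"tz":0,"wx":0,"wy":0,"wz":0.084,"hand":0.02},
    {"tx":0,"ty":0,"tz":0,"wx":0,"wy":0,"wz":0.084,"hand":0.02},
    {"tx":0,"ty":0,"tz":0,"wx":0,"wy":0,"wz":0.083,"hand":0.02},
    {"tx":0.003,"ty":-0.012,"tz":0,"wx":0,"wy":0,"wz":0,"hand":0.02},
    {"tx":0.006,"ty":-0.0239,"tz":0,"wx":0,"wy":0,"wz":0,"hand":0.02},
    {"tx":0.006,"ty":-0.0239,"tz":0,"wx":0,"wy":0,"wz":0,"hand":0.02},
    {"tx":0.006,"ty":-0.0239,"tz":0,"wx":0,"wy":0,"wz":0,"hand":0.02},
    {"tx":0.006,"ty":-0.0239,"tz":0,"wx":0,"wy":0,"wz":0,"hand":0.02},
    {"tx":0.006,"ty":-0.0239,"tz":0,"wx":0,"wy":0,"wz":0,"hand":0.02},
    {"tx":0.006,"ty":-0.0239,"tz":0,"wx":0,"wy":0,"wz":0,"hand":0.02},
    {"tx":0.006,"ty":-0.0239,"tz":0,"wx":0,"wy":0,"wz":0,"hand":0.02},
    {"tx":0.006,"ty":-0.0239,"tz":0,"wx":0,"wy":0,"wz":0,"hand":0.02},
    {"tx":0.006,"ty":-0.0239,"tz":0,"wx":0,"wy":0,"wz":0,"hand":0.02},
    {"tx":0.006,"ty":-0.0239,"tz":0,"wx":0,"wy":0,"wz":0,"hand":0.02},
    {"tx":0.006,"ty":-0.0239,"tz":0,"wx":0,"wy":0,"wz":0,"hand":0.02},
    {"tx":0.006,"ty":-0.0239,"tz":0,"wx":0,"wy":0,"wz":0,"hand":0.02},
    {"tx":0.006,"ty":-0.0239,"tz":0,"wx":0,"wy":0,"wz":0,"hand":0.02},
    {"tx":0.006,"ty":-0.0239,"tz":0,"wx":0,"wy":0,"wz":0,"hand":0.02},
    {"tx":0.003,"ty":-0.012,"tz":0,"wx":0,"wy":0,"wz":0,"hand":0.02},
  ],
)

```text
clock: 34.33
eef_pos: [0.485, -0.1198, 0.317]
orientation: [0.081, 0.997, -0.001, -0.001]
contact_force: [0.6, -0.7, -2.2]
opening: 0.0332
```

arm_command(
  deltas=[
    {"tx":0,"ty":0,"tz":0,"wx":0,"wy":0,"wz":0,"hand":0.02},
    {"tx":0,"ty":0,"tz":0,"wx":0,"wy":0,"wz":0,"hand":0.02},
    {"tx":0,"ty":0,"tz":0,"wx":0,"wy":0,"wz":0,"hand":0.02},
    {"tx":0,"ty":0,"tz":0,"wx":0,"wy":0,"wz":0,"hand":0.02},
  ],
)

```text
clock: 34.67
eef_pos: [0.4877, -0.1158, 0.3176]
orientation: [0.08, 0.997, 0.0, -0.0]
contact_force: [0.0, -0.2, -1.3]
opening: 0.0334
```

```bash
python3 go.py .4871 -.1171 .2195 -9.35
```

```text
clock 34.67 pos [ 0.4877 -0.1158  0.3176] F [ 0.  -0.2 -1.3] open 0.0334
turn w [ 0.0004 -0.0001  0.0027] then shift (after turn) [ 0.0004 -0.0014  0.0981] | shift in current axes [ 0.0004 -0.0014  0.098 ]
```

arm_command(
  deltas=[
    {"tx":0,"ty":0,"tz":0.01,"wx":0,"wy":0,"wz":0,"hand":0.02},
    {"tx":0,"ty":0,"tz":0.02,"wx":0,"wy":0,"wz":0,"hand":0.02},
    {"tx":0,"ty":0,"tz":0.02,"wx":0,"wy":0,"wz":0,"hand":0.02},
    {"tx":0,"ty":0,"tz":0.015,"wx":0,"wy":0,"wz":0,"hand":0.02},
    {"tx":0,"ty":0,"tz":0.01,"wx":0,"wy":0,"wz":0,"hand":0.02},
    {"tx":0,"ty":0,"tz":0.01,"wx":0,"wy":0,"wz":0,"hand":0.02},
    {"tx":0,"ty":0,"tz":0.006,"wx":0,"wy":0,"wz":0,"hand":0.02},
    {"tx":0,"ty":0,"tz":0.004,"wx":0,"wy":0,"wz":0,"hand":0.02},
    {"tx":0,"ty":0,"tz":0.002,"wx":0,"wy":0,"wz":0,"hand":0.02},
    {"tx":0,"ty":0,"tz":0,"wx":0,"wy":0,"wz":0,"hand":0.02},
    {"tx":0,"ty":0,"tz":0,"wx":0,"wy":0,"wz":0,"hand":0.02},
  ],
)

```text
clock: 35.58
eef_pos: [0.4876, -0.1168, 0.2211]
orientation: [0.081, 0.997, -0.0, 0.0]
contact_force: [0.4, -0.9, -1.1]
opening: 0.0329
```

```bash
python3 go.py .4871 -.1171 .2185 -9.35; python3 chk.py e3 .2175
```

```text
clock 35.58 pos [ 0.4876 -0.1168  0.2211] F [ 0.4 -0.9 -1.1] open 0.0329
turn w [-0.      0.0007  0.0003] then shift (after turn) [ 0.0004 -0.0004  0.0026] | shift in current axes [ 0.0004 -0.0004  0.0026]
```

View pics/e3.png

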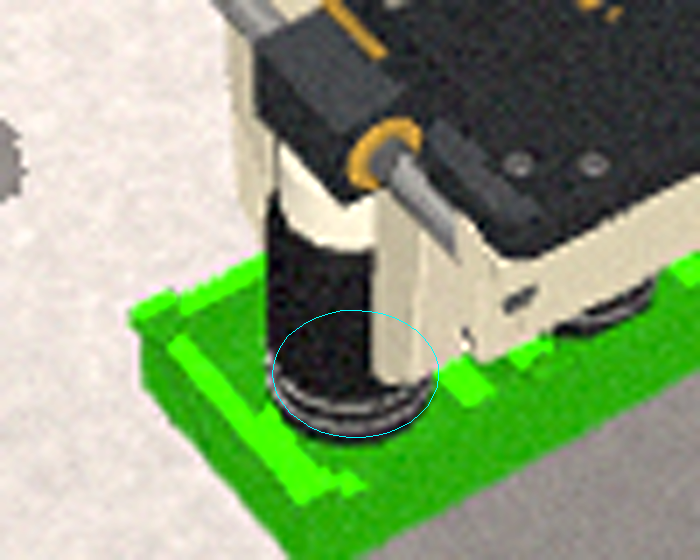

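Lower 2.5 mm, release, lift, then back off toward +y so the top camera can see all four.

arm_command(
  deltas=[
    {"tx":0,"ty":0,"tz":0.0025,"wx":0,"wy":0,"wz":0,"hand":0.02},
    {"tx":0,"ty":0,"tz":0,"wx":0,"wy":0,"wz":0,"hand":0.02},
    {"tx":0,"ty":0,"tz":0,"wx":0,"wy":0,"wz":0,"hand":0.02},
    {"tx":0,"ty":0,"tz":0,"wx":0,"wy":0,"wz":0,"hand":0.05},
    {"tx":0,"ty":0,"tz":0,"wx":0,"wy":0,"wz":0,"hand":0.07},
    {"tx":0,"ty":0,"tz":0,"wx":0,"wy":0,"wz":0,"hand":0.09},
    {"tx":0,"ty":0,"tz":0,"wx":0,"wy":0,"wz":0,"hand":0.09},
    {"tx":0,"ty":0,"tz":0,"wx":0,"wy":0,"wz":0,"hand":0.09},
    {"tx":0,"ty":0,"tz":0,"wx":0,"wy":0,"wz":0,"hand":0.09},
    {"tx":0,"ty":0,"tz":0,"wx":0,"wy":0,"wz":0,"hand":0.09},
    {"tx":0,"ty":0,"tz":0,"wx":0,"wy":0,"wz":0,"hand":0.09},
    {"tx":0,"ty":0,"tz":-0.01,"wx":0,"wy":0,"wz":0,"hand":0.09},
    {"tx":0,"ty":0,"tz":-0.02,"wx":0,"wy":0,"wz":0,"hand":0.09},
    {"tx":0,"ty":0,"tz":-0.025,"wx":0,"wy":0,"wz":0,"hand":0.09},
    {"tx":0,"ty":0,"tz":-0.03,"wx":0,"wy":0,"wz":0,"hand":0.09},
    {"tx":0,"ty":0,"tz":-0.03,"wx":0,"wy":0,"wz":0,"hand":0.09},
    {"tx":0,"ty":0,"tz":-0.01,"wx":0,"wy":0,"wz":0,"hand":0.09},
    {"tx":0,"ty":0,"tz":0,"wx":0,"wy":0,"wz":0,"hand":0.09},
  ],
)

```text
clock: 37.13
eef_pos: [0.4877, -0.1169, 0.3462]
orientation: [0.081, 0.997, -0.0, 0.003]
contact_force: [0.4, -0.2, -0.4]
opening: 0.0901
```

arm_command(
  deltas=[
    {"tx":0,"ty":0.012,"tz":0,"wx":0,"wy":0,"wz":0,"hand":0.09},
    {"tx":0,"ty":0.025,"tz":0,"wx":0,"wy":0,"wz":0,"hand":0.09},
    {"tx":0,"ty":0.025,"tz":0,"wx":0,"wy":0,"wz":0,"hand":0.09},
    {"tx":0,"ty":0.025,"tz":0,"wx":0,"wy":0,"wz":0,"hand":0.09},
    {"tx":0,"ty":0.025,"tz":0,"wx":0,"wy":0,"wz":0,"hand":0.09},
    {"tx":0,"ty":0.025,"tz":0,"wx":0,"wy":0,"wz":0,"hand":0.09},
    {"tx":0,"ty":0.025,"tz":0,"wx":0,"wy":0,"wz":0,"hand":0.09},
    {"tx":0,"ty":0.025,"tz":0,"wx":0,"wy":0,"wz":0,"hand":0.09},
    {"tx":0,"ty":0.025,"tz":0,"wx":0,"wy":0,"wz":0,"hand":0.09},
    {"tx":0,"ty":0.025,"tz":0,"wx":0,"wy":0,"wz":0,"hand":0.09},
    {"tx":0,"ty":0.012,"tz":0,"wx":0,"wy":0,"wz":0,"hand":0.09},
    {"tx":0,"ty":0,"tz":0,"wx":0,"wy":0,"wz":0,"hand":0.09},
    {"tx":0,"ty":0,"tz":0,"wx":0,"wy":0,"wz":0,"hand":0.09},
    {"tx":0,"ty":0,"tz":0,"wx":0,"wy":0,"wz":0,"hand":0.09},
  ],
)

```text
clock: 38.3
eef_pos: [0.5274, 0.1278, 0.3425]
orientation: [0.082, 0.997, -0.001, -0.001]
contact_force: [0.7, -0.1, -0.4]
opening: 0.0901
```

Run:
```python
from h import *
S=bot.capture("side"); T=bot.capture("top")
s=cv2.resize(S["frame"][170:340,300:470],(400,400),interpolation=cv2.INTER_CUBIC)
t=cv2.resize(T["frame"][140:320,300:480],(400,400),interpolation=cv2.INTER_CUBIC)
cv2.imwrite("pics/f1.png",cv2.convertScaleAbs(np.hstack([t,s]),alpha=1.6)[:,:,::-1])
a=np.radians(-9.35);R=np.array([[np.cos(a),-np.sin(a)],[np.sin(a),np.cos(a)]])
for k in('purple','blue','yellow','white'):
    f=T["frame"]; m=mask(f,k) if k!='white' else cv2.inRange(f,(100,100,90),(255,255,255))
    q=np.zeros_like(m);q[165:320,345:420]=m[165:320,345:420]
    for b in blobs(q,60):
        X=onz(T,b[1],.071)[0]; print(k,b[0],np.round(X,4),"green frame mm",np.round(R.T@(X[:2]*1000-[571.5,-131]),1))
```

```text
purple [382 165  20  19 305] [ 0.6549 -0.1435  0.071 ] green frame mm [84.3  1.2]
blue [376 200  21  20 319] [ 0.5993 -0.1345  0.071 ] green frame mm [28.  1.]
yellow [370 238  21  20 308] [ 0.5425 -0.1255  0.071 ] green frame mm [-29.5   0.7]
white [ 345  165   26   69 1323] [ 0.6211 -0.0873  0.071 ] green frame mm [41.9 51.1]
white [365 276  19  19 281] [ 0.486  -0.1162  0.071 ] green frame mm [-86.8   0.7]
white [ 345  281   75   39 1138] [ 0.4498 -0.1269  0.071 ] green frame mm [-120.7  -15.7]
```

View pics/f1.png

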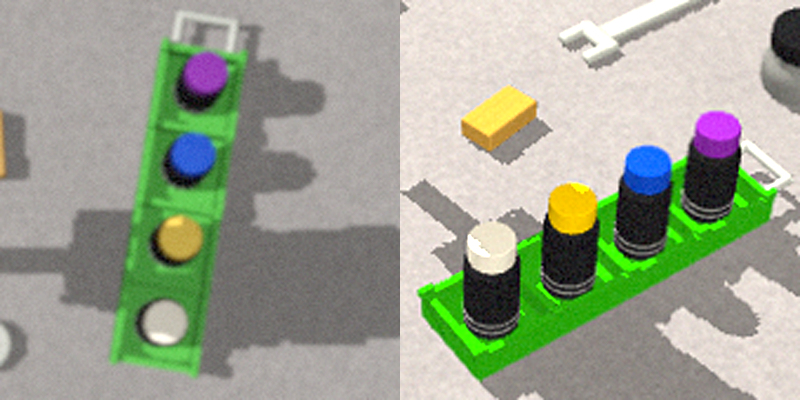

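All four stand upright, each within about 1.5 mm of its pocket centre. The gripper is clear, so I'll hand in.

```bash
python3 -c "
from station import bot
o=bot.get_obs();print(o['clock'],o['contact_force'],abs(o['joint_vel']).max())
print(bot.finish_job())"
```

```text
38.4 [ 0.89689326  0.01441332 -0.14364691] 0.0056346876763211555
the job is handed in; nothing more can be done
None
```

All four housings are in the green tray in reverse order and the job is handed in at 38.4 s of the 125 s allowed. From the handle end the order is purple, blue, yellow, white; in the red tray it was white, yellow, blue, purple.

The last top picture put each cap within about 1.5 mm of its pocket centre:

| Housing | x in green tray (mm) | y in green tray (mm) |
|---|---|---|
| purple | 84.3 | 1.2 |
| blue | 28.0 | 1.0 |
| yellow | -29.5 | 0.7 |
| white | -86.8 | 0.7 |

- **Standing:** In the last side picture all four look upright on the pocket floors. I judged tilt and floor contact by eye, not by a measurement.
- **Gripper:** It is open, about 0.25 m from the tray and touching nothing. The force reading was under 1 N, which is sensor noise.
- **Disagreements:** No check failed. The side view reads 2–4 mm off the top view, but trays and held housings shifted alike there, so I relied on the top view.

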